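# Cap the purge header and switch the gas on

### The job

Make the purge header's service port gas-tight: run its cap nut down clockwise until finger-tight, then use the wrench to pull it up a further eighth of a turn (45 degrees) past finger-tight, no more. Lay the wrench flat on the bench clear of the panel, and only then turn the selector knob so that it clicks in at the three-dot mark. Leave the other things on the bench where they are.

Things in the scene. Friction and masses are not known exactly. Their poses are not given: they have to be found in the camera images.
- gas_panel: Fixed bench-top gas panel: white base 180 (x) x 360 (y) x 30 mm high. Origin: centre of its underside; z up, front faces its own -x. At panel (0, +90 mm) the service port: 50 x 50 mm header block, top 54 mm above the bench, then a 26 mm thick neck and the cap nut. At (0, -90 mm) the selector. Between them a tube and a gauge, none above 54 mm. Tubes run back from its rear on the bench.
- cap_nut: Hexagonal steel cap nut, 36 mm across flats, 41.5 mm across corners, 68 to 94 mm above the bench (and a 2 mm boss with a black line from the centre along the nut's +x). Origin: centre of its underside. It only turns on its vertical axis; clockwise from above tightens. Its axes turn with it: x is square to a pair of flats, so are the directions every 60 degrees from x.
- nut (a point): Centre of the cap nut, on its axis, 81 mm above the bench; same axes as the nut. At finger-tight its x axis is at -7.5 degrees to the panel's x (seen from above, counter-clockwise positive), so the wrench goes on with its own x axis at +22.5 degrees to the panel's x (handle towards the panel's front), or at 60 degrees more or less.
- nut_run (a joint): Run-down of the cap nut, rad, clockwise from above positive: negative while loose (starts at -1.25 to -0.6), 0 at finger-tight, where the easy turning (0.12 N m) ends. Stays where it is left.
- nut_pull (a joint): Turn of the cap nut past finger-tight, rad, clockwise positive, 0 at the start. It takes 1.0 N m (10 N on the wrench at its grip point) and stays where it is left. A gripper's firm hold can move it too, so stop running the nut down as soon as the torque rises.
- wrench: Loose open-ended steel wrench, 200 mm long, 0.2 to 0.4 kg, lying flat on the bench. Origin: on its underside, 80 mm behind the jaw's centre; z up; its x axis runs along the handle towards the jaw. Handle 20 mm wide, 12 mm thick, from x = -97 to +40 mm; head 74 mm wide, 12 mm thick.
- wrench_jaw (a point): Centre of the open jaw, at wrench x = +80 mm, half-way up the 12 mm. The jaw is 37.5 mm wide (the nut is 36), its faces parallel to x, open to +x; the tips end 25 mm ahead of this point, flaring over the last 12 mm; the throat is 22 mm behind it. Slide it on along its x until this point is on the nut's axis. Play and give: the nut follows about 9 degrees late.
- wrench_grip (a point): Where to grip the wrench: x = -20 mm of the wrench (100 mm behind the jaw's centre), half-way up the handle; pinch it across the 20 mm width.
- selector_grip (a point): On the selector's vertical axis, 82 mm above the bench. Black bar knob: bar 74 mm long, 16 mm wide, 62 to 88 mm above the bench, on a hub 62 mm across (54 to 62 mm). Its x axis points along the bar to the pointed nose (white line on top; nose tip 45 mm from the axis); it turns with the knob.
- three_dot_mark (a point): Centre of the three-dot mark (three 8 mm black dots in a radial row) on the white dial plate, 66 mm from the selector's axis. Marks, clockwise from above in 30 degree steps: dash (off), one dot, two dots, three dots, ring (vent). The knob's nose points at the mark that is set.
- selector (a joint): Angle of the selector, rad, clockwise from above positive: 0 dash, 0.524 one dot, 1.047 two dots, 1.571 three dots, 2.094 ring; stops just beyond both ends. A spring detent holds each position and draws the knob in from up to 12 degrees either side; it takes about 0.15 N m to leave one. Starts at the dash, one dot or two dots.
- sample_box: Round white sample box, 116 mm across, 26 mm high, loose; origin under its centre. Leave alone.
- leak_detector: Grey hand-held leak detector with a probe, 165 x 56 x 30 mm, loose, lying along its x; origin on its underside. Leave alone.
- leak_fluid: White closed bottle, 60 mm across, 130 mm high, loose, upright; origin under its centre. Leave alone.
There are look-alikes about, which are no part of the job. Of the things shaped like the wrench, the steel one is meant.

How it is judged:
On the way, in this order (a step that is already met when the one before it is completed fails the run):
1. the cap nut is run down finger-tight (within 3 degrees) and not yet pulled up (value of joint nut_run above -0.052 rad and value of joint nut_pull below 0.3 rad), for 0.2 s.
2. the wrench, on the nut, has pulled it up an eighth of a turn (33 to 57 degrees) past finger-tight (value of joint nut_pull between 0.576 and 0.995 rad and distance between wrench_jaw and nut below 0.025 m), for 0.1 s.
3. the wrench lies flat on the bench, clear of the panel (height (world z) of wrench below 0.006 m and angle between wrench's own z axis and vertical below 0.08 rad and contact force between wrench and gas_panel below 0.1 N and contact force between wrench and the fingers below 0.1 N), for 0.2 s.
4. the selector stands at the three-dot mark (within 6 degrees) (value of joint selector between 1.466 and 1.676 rad), for 0.2 s.
At the end, for the whole second after the job is handed in: The cap nut is down (run-down within 5 degrees of finger-tight) and pulled up 33 to 57 degrees past it, the selector rests in the three-dot detent (within 6 degrees), and the wrench lies flat and still on the bench, not touching the panel (all of step 4 and value of joint nut_run above -0.087 rad and value of joint nut_pull between 0.576 and 0.995 rad and height (world z) of wrench below 0.006 m and angle between wrench's own z axis and vertical below 0.08 rad and linear speed of wrench below 0.02 m/s and contact force between wrench and gas_panel below 0.1 N).
It fails at once if the nut is over-tightened (more than 60 degrees past finger-tight) (value of joint nut_pull above 1.047 rad).
It fails at once if the nut is pulled up (beyond 17 degrees) with the fingers instead of the wrench (contact force between the fingers and cap_nut above 2 N and value of joint nut_pull above 0.3 rad and velocity of joint nut_pull above 0.1 rad/s).
It fails at once if the sample box is disturbed (moved 20 mm) (distance of sample_box from where it was at the start of the episode above 0.02 m).
It fails at once if the leak detector is disturbed (moved 20 mm) (distance of leak_detector from where it was at the start of the episode above 0.02 m).
It fails at once if the leak-test bottle is disturbed (moved 20 mm) (distance of leak_fluid from where it was at the start of the episode above 0.02 m).
It also fails if it takes over 72 s, if anything falls off the work surface, if the arm or the gripper's body presses on something with over 40 N, if the wrist force passes 120 N, or if a joint passes its speed limit or range.

### The arm

A 6-joint arm with a two-finger parallel gripper is mounted at the origin on the work surface. World frame = base frame: x ahead of the robot, y to its left, z up, the work surface at z = 0. Lengths are in m, angles in rad, forces in N, time in s.
With the tool pointing down it reaches from about 0.325 to 0.775 m from the base axis. Payload 9.3 kg.
Tool frame: the origin (TCP) lies midway between the tips of the shut fingers; the grasp point (between the pads) lies 19 mm behind it; z points along the fingers, y is the line along which they close (so a half turn about z gives the same grasp; the last joint's range is limited). The gripper opens to 85 mm and grips with 20 to 120 N. Pads are 22 mm wide; open, the fingers measure 114 mm over their backs; the gripper's body (76 mm by 85 mm) begins 54 mm behind the grasp point. The pads swing forward as they close: fully open they stand 13 mm farther back than shut.
Start: joints at [1.062, 0.259, 0.021, 1.334, 0, 1.418], TCP at [0.192, 0.516, 0.204] pointing down, gripper open.
Joint ranges: [-3.04, 3.04], [-0.91, 1.82], [-1.04, 1.36], [-1.92, 1.95], [-1.52, 1.45], [-3.14, 3.14]. Speed limits (rad/s): [2.22, 2.22, 2.79, 3.14, 3.14, 3.14].

### API

Orientations are given as a unit quaternion [x, y, z, w].
In Python, from plant import r, optics, order gives the robot as it stands. The module is installed in compiled form; this text tells all that it offers.
- The arm moves only by the tool carry_out, never from a script. Its argument "targets" is a list that holds one entry, the list of rows, each a list of 7 numbers: the opening, from 0 (shut) to 1 (fully open), then the shift along the tool's x, y, z as a fraction of full scale, then the turn, a rotation vector about the tool's x, y, z as a fraction of full scale. In form: [[[claw, x, y, z, ax, ay, az], ...]]. A call has 1 to 8 rows; each row is the pose to reach, as a shift and turn from the pose commanded when the call began, along the tool's axes at that moment; what a row does not reach only later rows make up. Full scale, the value 1, is 0.1 m for a shift and 90 degrees for a turn. A row lasts 1/8 s, in which the tool goes at most 62.5 mm and 10.7 degrees, less where a joint would pass 70% of its speed; a pose out of reach is approached as far as the arm can. A call with a number of a shift or a turn outside -1 to 1 is refused whole. A call with a gripper value outside its range is refused whole. The fingers move at their own pace and stop on an object; the grip force is fixed at half the most. Time passes only in rows, so rows that repeat a pose let the fingers close. It gives the time, the measured TCP pose, the force, the opening and the grip force at its end, in the units of the state.
- r.read_state(): the state, without advancing time (a new reading comes with each control period).
- optics.get_image(name): name is "side" or "top"; returns the picture (480x640x3 uint8, red, green, blue); there is no depth.
- optics.camera_info(name): a dict with "mtx" (3x3 intrinsics, pixels), "cam_to_world" (4x4, takes a point from camera to world coordinates). Camera axes: x right, y up, looking along -z (the intrinsics and any distortion apply to the point x, -y, -z); pixel columns grow to the right and rows downward; lengths in m; the calibration is good to about 2 mm. A picture is of the moment at which its call begins. camera_info takes no time and is no camera call.
- order.sign_off(): hands the job in; it is judged then, once.
The state is a dict: "clock": time; "joint_positions": joint angles; "joint_vel": joint speeds; "tau": joint torques, N m; "position": TCP position; "tool_rot": TCP orientation; "wrist_force": force on the tool from outside, world axes, zero at the start; "wrist_torque": the same for the moment, N m; "grip_width": finger opening in m; "finger_force": force on a finger pad.
Only numpy, scipy, OpenCV 4.12 (cv2) and the standard library are available. Lean on these libraries where they do the work, as an engineer would, in place of code of your own. Each camera call takes 0.05 s, during which the arm holds its last target. There are 200 camera calls.

## Working session

There is one attempt and no reset: what is moved stays moved. The work goes in short steps, Python scripts to look and compute and a tool call to move; the robot and the scene stay as the last step left them, time stands still between calls to the robot, and variables do not carry over. Pictures are saved under pics/ and viewed, at most 10 in all, crops included, and the job is handed in when it is done.

Besides the shell and the picture viewer there is one more tool, called after ">>>" by a JSON object that holds its "name" and its "arguments". carry_out: Moves the arm, as the interface text tells. Shift numbers are shares of 0.1 m and turn numbers shares of 90 degrees, none past 1 either way. Its arguments: {"type":"object","properties":{"targets":{"type":"array"}},"required":["targets"]}

```bash
mkdir -p pics; python3 - <<'E'
from plant import r,optics,order
import cv2,numpy as np
for n in("top","side"):
    cv2.imwrite(f"pics/{n}0.png",optics.get_image(n)[:,:,::-1])
    c=optics.camera_info(n);print(n,{k:np.round(v,4).tolist() if not isinstance(v,str) else v for k,v in c.items()})
print(r.read_state())
E
```

```text
top {'mtx': [[519.4002, 0.0, 321.7352], [0.0, 519.4002, 230.5104], [0.0, 0.0, 1.0]], 'cam_to_world': [[0.076, 0.972, -0.2224, 0.2545], [-0.9971, 0.0756, -0.0105, 0.0114], [0.0066, 0.2225, 0.9749, 1.3721], [0.0, 0.0, 0.0, 1.0]]}
side {'mtx': [[459.01, 0.0, 319.5044], [0.0, 459.01, 247.5292], [0.0, 0.0, 1.0]], 'cam_to_world': [[0.866, 0.3708, -0.3355, 0.1687], [-0.4998, 0.6177, -0.6071, -0.6685], [-0.0179, 0.6934, 0.7203, 0.9014], [0.0, 0.0, 0.0, 1.0]]}
{'clock': 0.1, 'joint_positions': array([1.06236890e+00, 2.59150279e-01, 2.08699523e-02, 1.33368537e+00,
       4.49359369e-05, 1.41822174e+00]), 'joint_vel': array([ 0.00065802, -0.0022634 ,  0.00139547,  0.00025154, -0.00124975,
        0.00054088]), 'tau': array([ 4.14027381e-03, -5.56696844e+01,  3.45069373e+01,  1.16770589e-02,
       -8.03503031e-05, -3.13403234e-05]), 'position': array([0.19146464, 0.5153221 , 0.20353153]), 'tool_rot': array([ 1.76989094e-01,  9.84212639e-01, -5.45749774e-04, -2.10991930e-04]), 'wrist_force': array([-0.20691939,  0.46654198, -0.29924909]), 'wrist_torque': array([ 0.04335984,  0.00829703, -0.01721984]), 'finger_force': 0.0, 'grip_width': 0.08535604994040957}
```

View pics/top0.png

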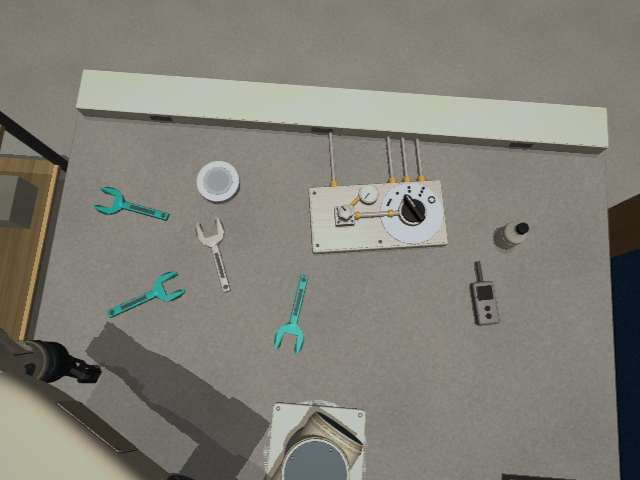

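View pics/side0.png

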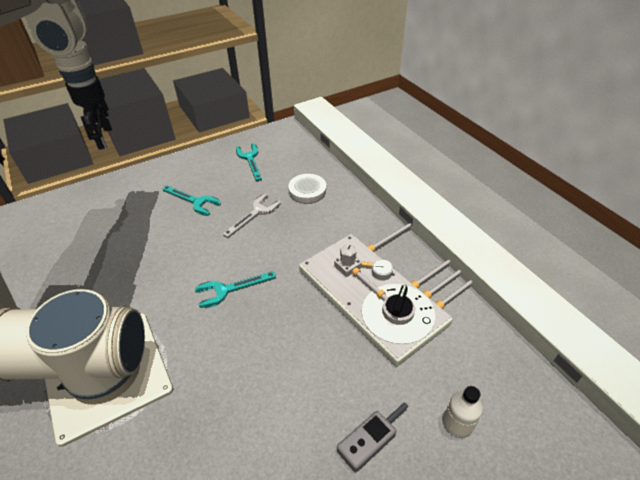

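The top view shows the steel wrench from (228,290) to (208,222) with its jaw at the far end. The panel spans (310-447, 182-252), with the nut at about (346,212) and the selector at about (413,210). The other wrenches are teal look-alikes.

```bash
cat > h.py <<'E'
import cv2,numpy as np
from plant import r,optics,order
from scipy.spatial.transform import Rotation as R
def ray(n,uv):
    c=optics.camera_info(n);K=c["mtx"];T=np.array(c["cam_to_world"])
    d=np.linalg.inv(K)@np.array([uv[0],uv[1],1.]);d=T[:3,:3]@np.array([d[0],-d[1],-d[2]]);return T[:3,3],d
def onz(n,uv,z):
    o,d=ray(n,uv);return o+d*(z-o[2])/d[2]
def pix(n,p):
    c=optics.camera_info(n);T=np.array(c["cam_to_world"]);q=T[:3,:3].T@(np.array(p)-T[:3,3])
    v=np.array(c["mtx"])@np.array([q[0],-q[1],-q[2]]);return v[:2]/v[2]
def crop(n,x0,y0,x1,y1,s,name):
    im=optics.get_image(n)[:,:,::-1];o=cv2.resize(im[y0:y1,x0:x1],None,fx=s,fy=s,interpolation=cv2.INTER_CUBIC)
    cv2.imwrite(name,o);return im
def st():
    s=r.read_state();e=R.from_quat(s["tool_rot"]).as_matrix()
    print("t",round(s["clock"],2),"p",s["position"].round(4),"x",e[:,0].round(3),"z",e[:,2].round(3),"F",s["wrist_force"].round(1),"M",s["wrist_torque"].round(2),"w",round(s["grip_width"],4),"ff",round(s["finger_force"],1),"q",s["joint_positions"].round(2))
    return s
E
python3 - <<'E'
from h import *
im=crop("top",300,172,460,262,5,"pics/pan.png")
# white panel base
hsv=cv2.cvtColor(im,cv2.COLOR_BGR2HSV)
for p in [(230,150),(315,230),(215,250),(270,230),(330,225)]: print(p,hsv[p[1],p[0]])
m=((hsv[:,:,2]>165)).astype(np.uint8);
cs,_=cv2.findContours(m,cv2.RETR_EXTERNAL,cv2.CHAIN_APPROX_NONE)
for c in cs:
    if cv2.contourArea(c)>150:
        print(cv2.contourArea(c),cv2.boundingRect(c),cv2.minAreaRect(c))
        (x,y),s,a=cv2.minAreaRect(c)
        if cv2.contourArea(c)<12000: print([onz("top",q,0.03 if s[0]*s[1]>5000 else .012).round(4).tolist() for q in cv2.boxPoints(((x,y),s,a))])
E
```

```text
(230, 150) [ 15  18 138]
(315, 230) [ 45  13 197]
(215, 250) [ 15  24 188]
(270, 230) [ 23  22 137]
(330, 225) [ 36  13 194]
307.5 (282, 439, 83, 41) ((323.0, 459.0), (40.0, 82.0), 90.0)
[[0.0327, 0.0836, 0.012], [0.0478, -0.1177, 0.012], [-0.0431, -0.1229, 0.012], [-0.0579, 0.0751, 0.012]]
230.0 (314, 425, 42, 35) ((335.5567932128906, 440.8850402832031), (44.0132942199707, 13.05031967163086), 36.60707473754883)
[[0.0525, 0.0062, 0.012], [0.0783, -0.0111, 0.012], [0.0241, -0.1021, 0.012], [-0.0012, -0.0846, 0.012]]
619.5 (320, 407, 46, 37) ((349.6161193847656, 415.8158264160156), (56.84943771362305, 24.500829696655273), 39.66783905029297)
[[0.1142, -0.0037, 0.012], [0.1621, -0.0394, 0.012], [0.0843, -0.1536, 0.012], [0.0376, -0.1175, 0.012]]
1129.5 (264, 404, 48, 70) ((275.6959533691406, 430.85235595703125), (32.112388610839844, 80.15521240234375), 33.02386474609375)
[[-0.0131, 0.1813, 0.012], [0.1517, 0.0894, 0.012], [0.1151, 0.0187, 0.012], [-0.0476, 0.1118, 0.012]]
6458.5 (0, 385, 126, 95) ((62.49999237060547, 432.0), (124.99998474121094, 93.99998474121094), 0.0)
[[-0.1038, 0.7434
[... 583 characters left out ...]
, 209.87789916992188), (75.7244644165039, 134.2342071533203), 86.12147521972656)
[[0.7073, 0.0744, 0.03], [0.7618, -0.2879, 0.03], [0.5522, -0.3066, 0.03], [0.5006, 0.0439, 0.03]]
426.5 (19, 165, 39, 175) ((37.82189178466797, 251.96395874023438), (3.8655529022216797, 178.07980346679688), 11.433680534362793)
[[0.2216, 0.7774, 0.012], [0.6941, 0.7773, 0.012], [0.6927, 0.7666, 0.012], [0.2204, 0.7674, 0.012]]
1264.5 (197, 161, 42, 40) ((217.5, 180.5), (39.0, 41.0), 90.0)
[[0.7346, 0.3851, 0.012], [0.7435, 0.2722, 0.012], [0.6319, 0.2596, 0.012], [0.6233, 0.3706, 0.012]]
20137.0 (76, 70, 532, 77) ((342.779052734375, 107.64161682128906), (532.6506958007812, 39.440452575683594), 4.214178562164307)
```

View pics/pan.png

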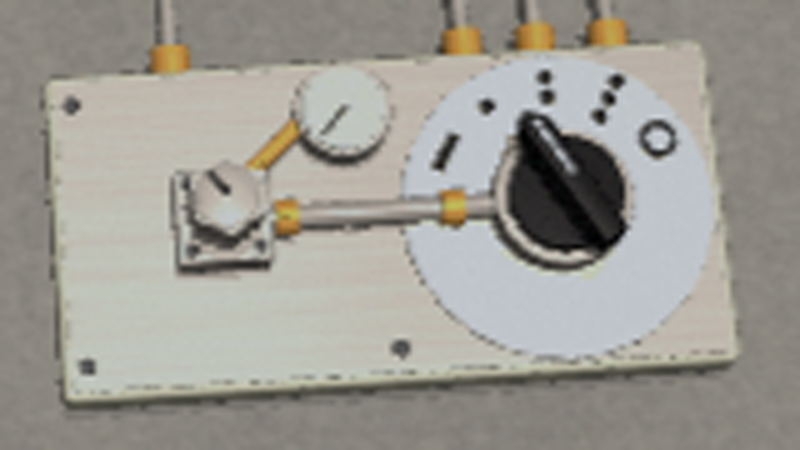

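The crop shows the panel top corners at about (45,83), (700,43), (737,355) and (68,398). The nut top is near (225,190), with its line running up-left. The knob nose is at (530,118). The three-dot mark is at (608,98), one row of marks before the ring.

```bash
python3 - <<'E'
from h import *
f=lambda u,v:(u/5+300-.4,v/5+172-.4)
C=np.array([onz("top",f(*q),.03)[:2] for q in [(45,83),(700,43),(737,355),(68,396)]])  # BL,BR,FR,FL
print(C.round(4).tolist(),[np.linalg.norm(C[i]-C[(i+1)%4]).round(4) for i in range(4)])
cen=C.mean(0); xa=(C[0]-C[3]+C[1]-C[2]);ya=(C[0]-C[1]+C[3]-C[2])
a1=np.arctan2(xa[1],xa[0]);a2=np.arctan2(-ya[0],ya[1]);print("cen",cen,"yaw",np.degrees([a1,a2]))
a=a2;Rm=np.array([[np.cos(a),-np.sin(a)],[np.sin(a),np.cos(a)]])
for n,p in(("nut",(0,.09)),("sel",(0,-.09))): print(n,cen+Rm@p)
print("nut top px",onz("top",f(224,191),.096),"line end",onz("top",f(207,171),.096))
for n,q,z in(("dialc",(560,207),.054),("nose",(527,115),.088),("barrear",(612,245),.088),("3dot",(608,98),.054),("3dot",(608,98),.03),("ring",(658,138),.054),("dash",(447,152),.054)):
    print(n,onz("top",f(*q),z).round(4))
# steel wrench mask
im=optics.get_image("top")[:,:,::-1];g=im[205:300,185:240]
hsv=cv2.cvtColor(g,cv2.COLOR_BGR2HSV);cv2.imwrite("pics/wr.png",np.hstack([cv2.resize(g,None,fx=6,fy=6,interpolation=cv2.INTER_CUBIC)]))
s=optics.get_image("side")[:,:,::-1];cv2.imwrite("pics/sidepan.png",cv2.resize(s[225:365,290:460],None,fx=4,fy=4,interpolation=cv2.INTER_CUBIC))
E
```

```text
[[0.6747, 0.0702], [0.7251, -0.2825], [0.5536, -0.3064], [0.5044, 0.0441]] [np.float64(0.3562), np.float64(0.1732), np.float64(0.3539), np.float64(0.1723)]
cen [ 0.61444379 -0.1186435 ] yaw [8.32321162 8.0645829 ]
nut [ 0.60181776 -0.02953355]
sel [ 0.62706982 -0.20775345]
nut top px [ 0.60391481 -0.0281872   0.096     ] line end [ 0.61377022 -0.01884575  0.096     ]
dialc [ 0.6205 -0.2061  0.054 ]
nose [ 0.6588 -0.1816  0.088 ]
barrear [ 0.5931 -0.2277  0.088 ]
3dot [ 0.6822 -0.2293  0.054 ]
3dot [ 0.69   -0.2336  0.03  ]
ring [ 0.6622 -0.2564  0.054 ]
dash [ 0.6458 -0.1454  0.054 ]
```

View pics/wr.png

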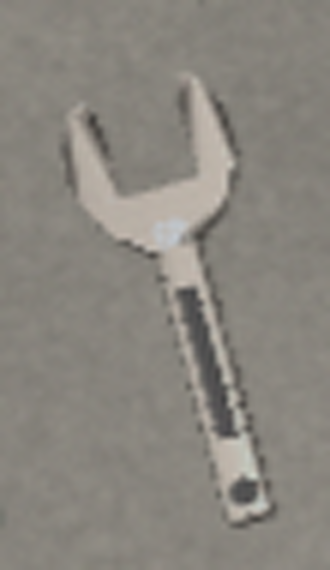

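View pics/sidepan.png

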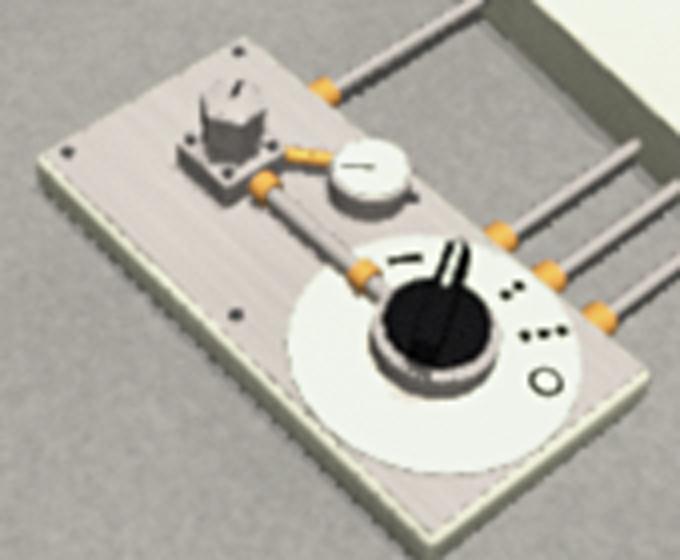

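In the wrench crop, the handle runs from the neck at (183,255) to its end at (248,518), and the jaw tips are at (80,108) and (188,75). The side crop shows the nut boss near (236,90), with the selector nose at one dot, between the dash and the two dots.

```bash
cat >> h.py <<'E'
def tri(a,b):
    (o1,d1),(o2,d2)=ray("top",a),ray("side",b)
    s=np.linalg.lstsq(np.c_[d1,-d2],o2-o1,rcond=None)[0];p,q=o1+d1*s[0],o2+d2*s[1];return (p+q)/2,np.linalg.norm(p-q)
E
python3 - <<'E'
from h import *
w=lambda u,v:(u/6+185-.42,v/6+205-.42)
P={k:onz("top",w(*q),.012)[:2] for k,q in dict(tipL=(80,108),tipR=(188,75),neck=(181,250),end=(250,518),hole=(243,490)).items()}
for k,v in P.items():print(k,v.round(4))
tip=(P["tipL"]+P["tipR"])/2;print("len",np.linalg.norm(tip-P["end"]),"yaw",np.degrees(np.arctan2(*(tip-P["end"])[::-1])),np.degrees(np.arctan2(*(P["neck"]-P["end"])[::-1])))
d=(tip-P["end"]);d/=np.linalg.norm(d);print("grip",P["end"]+d*.077,"jaw",P["end"]+d*.177, tip-d*.025)
t=lambda u,v:(u/5+300-.4,v/5+172-.4);s=lambda u,v:(u/4+290-.38,v/4+225-.38)
for a,b in(((224,191),(234,94)),((207,171),(239,80)),((527,115),(460,242)),((612,245),(425,360))):print(tri(t(*a),s(*b)))
print("side nut",onz("side",s(234,94),.096))
# handle mask
im=optics.get_image("top")[:,:,::-1].astype(int);g=im[205:300,185:240];m=(g.min(2)>150)
ys,xs=np.nonzero(m);k=ys>45;print(m.sum());pts=np.array([onz("top",(x+185,y+205),.012)[:2] for x,y in zip(xs[k],ys[k])])
c=pts.mean(0);v=np.linalg.svd(pts-c)[2][0];print("handle cen",c,np.degrees(np.arctan2(v[1],v[0]))%180,((pts-c)@v).min(),((pts-c)@v).max())
E
```

```text
tipL [0.5607 0.36  ]
tipR [0.5796 0.3136]
neck [0.4997 0.307 ]
end [0.3839 0.2626]
hole [0.3958 0.2671]
len 0.2004962225396919 yaw 21.720420483063705 20.969080382250336
grip [0.45545111 0.29109914] jaw [0.54835118 0.32810693] [0.54695417 0.32755041]
(array([ 0.60288065, -0.02792012,  0.09692264]), np.float64(0.0015774520088229662))
(array([ 0.61280443, -0.01853421,  0.09572615]), np.float64(0.002102152672673125))
(array([ 0.65907015, -0.18190885,  0.08245504]), np.float64(0.0029284806800734813))
(array([ 0.59783018, -0.23109107,  0.06971819]), np.float64(9.25225862109107e-05))
side nut [ 0.60254155 -0.02711719  0.096     ]
426
handle cen [0.43022032 0.28065809] 21.243470496609916 -0.06319887710665102 0.04821796822479356
```

>>> {"name": "carry_out", "arguments": {"targets": [[[1,-0.48,-0.305,0,0,0,0],[1,-0.96,-0.61,0,0,0,0],[1,-0.96,-0.61,0,0,0,0]]]}}

```text
clock: 0.68
position: [0.262, 0.4227, 0.2043]
tool_rot: [0.179, 0.984, -0.0, 0.0]
wrist_force: [-0.1, -0.4, -0.1]
grip_width: 0.0853
finger_force: 0.0
```

>>> {"name": "carry_out", "arguments": {"targets": [[[1,-0.48,-0.305,0,0,0,0],[1,-0.96,-0.61,0,0,0,0],[1,-0.96,-0.61,0,0,0,0]]]}}

```text
clock: 1.05
position: [0.3307, 0.3326, 0.2041]
tool_rot: [0.179, 0.984, -0.0, 0.0]
wrist_force: [0.4, 0.6, -0.3]
grip_width: 0.0854
finger_force: 0.0
```

>>> {"name": "carry_out", "arguments": {"targets": [[[1,-0.48,-0.305,0,0,0,0],[1,-0.96,-0.61,0,0,0,0],[1,-0.96,-0.61,0,0,0,0]]]}}

```text
clock: 1.42
position: [0.3993, 0.2425, 0.2039]
tool_rot: [0.179, 0.984, -0.0, 0.0]
wrist_force: [-0.2, 0.7, -0.6]
grip_width: 0.0854
finger_force: 0.0
```

>>> {"name": "carry_out", "arguments": {"targets": [[[1,-0.48,-0.305,0,0,0,0],[1,-0.96,-0.61,0,0,0,0],[1,-0.96,-0.61,0,0,0,0]]]}}

```text
clock: 1.8
position: [0.468, 0.1524, 0.2036]
tool_rot: [0.178, 0.984, -0.0, -0.0]
wrist_force: [-0.2, 0.8, 0.8]
grip_width: 0.0858
finger_force: 0.0
```

>>> {"name": "carry_out", "arguments": {"targets": [[[1,-0.48,-0.305,0,0,0,0],[1,-0.96,-0.61,0,0,0,0],[1,-0.96,-0.61,0,0,0,0.1],[1,-0.96,-0.61,0,0,0,0.2],[1,-0.96,-0.61,0,0,0,0.3],[1,-0.96,-0.61,0,0,0,0.3]]]}}

```text
clock: 2.55
position: [0.5348, 0.0647, 0.2041]
tool_rot: [0.4, 0.916, 0.0, -0.0]
wrist_force: [0.5, 1.0, 0.1]
grip_width: 0.0856
finger_force: 0.0
```

>>> {"name": "carry_out", "arguments": {"targets": [[[1,-0.5,-0.065,0.2,0,0,0],[1,-1,-0.13,0.4,0,0,0],[1,-1,-0.13,0.4,0,0,0]]]}}

```text
clock: 2.92
position: [0.594, -0.0208, 0.1617]
tool_rot: [0.401, 0.916, -0.0, -0.002]
wrist_force: [-0.0, -0.2, 0.0]
grip_width: 0.0853
finger_force: 0.0
```

>>> {"name": "carry_out", "arguments": {"targets": [[[1,-0.14,0,0,0,0,0],[1,-0.14,0,0,0,0,0],[1,-0.14,0,0,0,0,0]]]}}

```text
clock: 3.3
position: [0.6028, -0.0295, 0.1647]
tool_rot: [0.401, 0.916, 0.0, 0.0]
wrist_force: [-0.0, 0.4, -0.8]
grip_width: 0.0853
finger_force: 0.0
```

```bash
python3 - <<'E'
from h import *
st();crop("side",300,160,440,280,5,"pics/s1.png")
E
```

```text
t 3.3 p [ 0.6028 -0.0295  0.1647] x [-0.678  0.735 -0.   ] z [ 0.001  0.    -1.   ] F [-0.   0.4 -0.8] M [-0.02 -0.02  0.01] w 0.0853 ff 0.0 q [-0.19  0.36  0.07  1.28  0.    0.64]
```

View pics/s1.png

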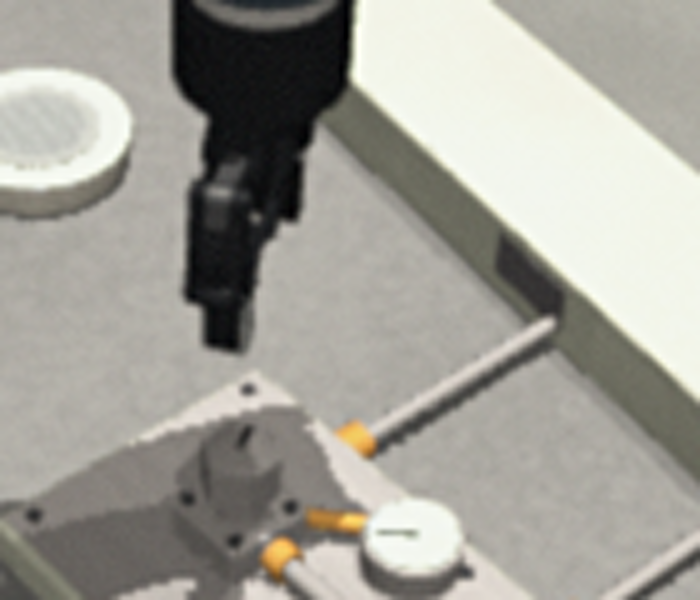

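The gripper stands above the nut (crop about (242,460)), and the fingers are roughly centred over it. Next I descend.

>>> {"name": "carry_out", "arguments": {"targets": [[[1,0.01,0.01,0.3,0,0,0],[1,0.01,0.01,0.6,0,0,0],[1,0.01,0.01,0.9,0,0,0],[1,0.01,0.01,0.97,0,0,0],[1,0.01,0.01,0.97,0,0,0]]]}}

```text
clock: 3.98
position: [0.603, -0.0286, 0.0676]
tool_rot: [0.402, 0.916, 0.0, 0.0]
wrist_force: [0.4, 0.6, -0.4]
grip_width: 0.0855
finger_force: 0.0
```

>>> {"name": "carry_out", "arguments": {"targets": [[[0,0,0,0,0,0,0],[0,0,0,0,0,0,0],[0,0,0,0,0,0,0],[0,0,0,0,0,0,0],[0,0,0,0,0,0,0],[0,0,0,0,0,0,0]]]}}

```text
clock: 4.72
position: [0.6029, -0.0288, 0.0671]
tool_rot: [0.402, 0.916, -0.0, -0.0]
wrist_force: [0.6, 0.3, -0.9]
grip_width: -0.0001
finger_force: 0.0
```

```bash
python3 -c "
from h import *
st()"
```

```text
t 4.72 p [ 0.6029 -0.0288  0.0671] x [-0.677  0.736  0.   ] z [-0.  0. -1.] F [ 0.6  0.3 -0.9] M [-0.04  0.    0.05] w -0.0001 ff 0.0 q [-0.19  0.42 -0.1   1.05 -0.    0.64]
```

```bash
python3 - <<'E'
from h import *
a=optics.get_image("side")[:,:,::-1][170:290,290:430];b=optics.get_image("top")[:,:,::-1][150:270,290:430]
cv2.imwrite("pics/c1.png",cv2.resize(np.vstack([a,b]),None,fx=2.5,fy=2.5,interpolation=cv2.INTER_CUBIC))
s=r.read_state();print(pix("side",s["position"]),pix("top",s["position"]),pix("side",[.603,-.028,.096]))
E
```

```text
[348.32090883 256.60764172] [344.08635568 213.09319796] [348.47495599 248.27475094]
```

View pics/c1.png

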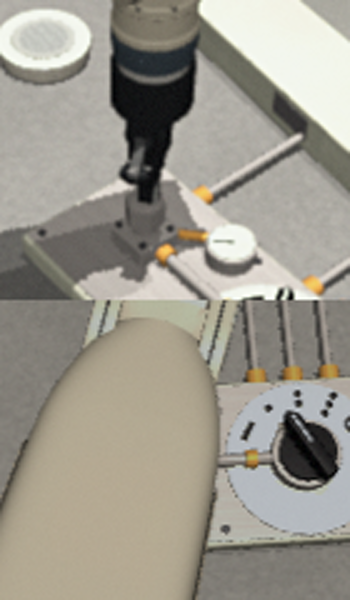

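The side view shows the shut fingertips at about (349,249), right at the nut's top, so the fingers closed without the nut between them. I'll check the geometry.

```bash
python3 - <<'E'
from h import *
for z in(.1647,.178,.19,.2):print(z,pix("side",[.6028,-.0295,z]))
im=optics.get_image("side")[:,:,::-1];b=im[215:275,325:375]
m=(b.max(2)<45);
for y in range(0,60,2):
    x=np.nonzero(m[y])[0];print(y+215,(x.min()+325,x.max()+325,len(x)) if len(x) else None, end="; ")
st()
for z in(.067,.075,.085,.096): print(z,pix("side",[.6029,-.0288,z]))
E
```

```text
0.1647 [349.56664839 228.1951667 ]
0.178 [349.73606162 224.00570954]
0.19 [349.89157852 220.15989802]
0.2 [350.02315275 216.90616967]
215 (np.int64(338), np.int64(363), 26); 217 (np.int64(340), np.int64(360), 21); 219 (np.int64(341), np.int64(358), 18); 221 (np.int64(341), np.int64(357), 17); 223 (np.int64(341), np.int64(357), 17); 225 (np.int64(341), np.int64(357), 17); 227 (np.int64(342), np.int64(357), 12); 229 (np.int64(342), np.int64(356), 11); 231 (np.int64(342), np.int64(355), 9); 233 (np.int64(348), np.int64(354), 7); 235 (np.int64(347), np.int64(354), 8); 237 (np.int64(340), np.int64(353), 4); 239 (np.int64(339), np.int64(353), 8); 241 (np.int64(340), np.int64(352), 11); 243 (np.int64(345), np.int64(352), 8); 245 (np.int64(346), np.int64(350), 5); 247 (np.int64(345), np.int64(350), 6); 249 (np.int64(345), np.int64(350), 6); 251 None; 253 None; 255 None; 257 None; 259 (np.int64(337), np.int64(337), 1); 261 None; 263 None; 265 None; 267 None; 269 None; 271 None; 273 None; t 4.88 p [ 0.6029 -0.0289  0.067 ] x [-0.677  0.736  0.   ] z [-0.  0. -1.] F [-0.5 -0.2  0. ] M [-0.02  0.02  0.03] w 0.0002 ff 0.0 q [-0.19  0.42 -0.1   1.05  0.    0.64]
0.067 [348.29172694 256.60822112]
0.075 [348.38038901 254.39978484]
0.085 [348.49249708 251.60734447]
0.096 [348.61749006 248.4939608 ]
```

```bash
python3 - <<'E'
from h import *
for sgn in(1,-1):
  for z in(.165,.178,.19,.207):print(sgn,z,pix("side",np.array([.6028,-.0295,z])+sgn*.048*np.array([.735,.678,0])).round(1))
for z in(.2035,.2165,.23): print(z,pix("side",[.1915,.5153,z]).round(1))
im=optics.get_image("side")[:,:,::-1]
E
```

```text
1 0.165 [354.7 214.8]
1 0.178 [354.9 210.7]
1 0.19 [355.1 206.8]
1 0.207 [355.4 201.3]
-1 0.165 [344.1 242.3]
-1 0.178 [344.3 238.2]
-1 0.19 [344.4 234.3]
-1 0.207 [344.5 228.8]
0.2035 [110.6 152. ]
0.2165 [108.9 147.9]
0.23 [107.1 143.5]
```

>>> {"name": "carry_out", "arguments": {"targets": [[[1,0,0,-0.5,0,0,0],[1,0,0,-0.9,0,0,0],[0,0,0,-0.9,0,0,0],[0,0,0,-0.9,0,0,0],[0,0,0,-0.9,0,0,0],[0,0,0,-0.9,0,0,0],[0,0,0,-0.9,0,0,0],[0,0,0,-0.9,0,0,0]]]}}

```text
clock: 5.92
position: [0.6029, -0.0288, 0.1569]
tool_rot: [0.402, 0.916, -0.0, -0.0]
wrist_force: [0.4, 0.1, 0.0]
grip_width: 0.0002
finger_force: 0.0
```

```bash
python3 - <<'E'
from h import *
s=st();print(pix("side",s["position"]))
im=optics.get_image("side")[:,:,::-1];cv2.imwrite("pics/c2.png",cv2.resize(im[150:290,290:430],None,fx=4,fy=4,interpolation=cv2.INTER_CUBIC))
E
```

```text
t 5.92 p [ 0.6029 -0.0288  0.1569] x [-0.677  0.736  0.   ] z [-0.  0. -1.] F [0.4 0.1 0. ] M [-0.    0.05  0.03] w 0.0002 ff 0.0 q [-0.19  0.37  0.06  1.26 -0.    0.64]
[349.34498486 230.44272011]
```

View pics/c2.png

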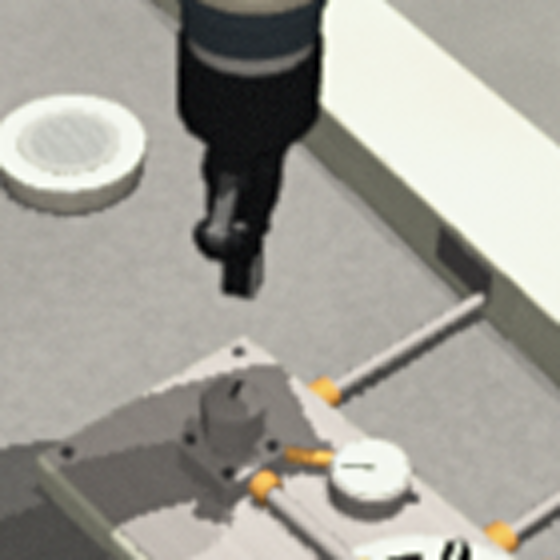

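The shut tips are at (349.5,224), while the reported TCP projects to row 230. So the tip lies about 20 mm from where it is reported, either in height or along the view. I'll settle which from the start pictures, where both cameras see the gripper.

```bash
python3 - <<'E'
from h import *
p=np.array([.1915,.5153,.2035]);y=np.array([.348,.937,0])
for z in(.013,.033,.06):
  for s in(1,-1):
    q=p+[0,0,z]+s*y*.05;print(z,s,pix("top",q).round(1),pix("side",q).round(1))
a=cv2.imread("pics/top0.png")[335:395,50:120];b=cv2.imread("pics/side0.png")[90:160,60:130]
cv2.imwrite("pics/st.png",np.hstack([cv2.resize(a,(420,360),interpolation=cv2.INTER_CUBIC),cv2.resize(b,(360,360),interpolation=cv2.INTER_CUBIC)]))
E
```

```text
0.013 1 [ 62.5 350.8] [111.6 137.7]
0.013 -1 [102.8 370.8] [106.  158.7]
0.033 1 [ 58.  350.8] [109.  131.3]
0.033 -1 [ 99.  371.2] [103.3 152.2]
0.06 1 [ 51.6 350.8] [105.5 122.4]
0.06 -1 [ 93.5 371.7] [ 99.4 143.1]
```

View pics/st.png

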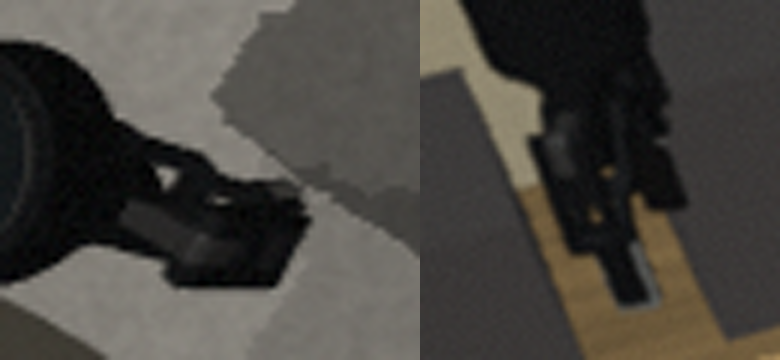

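```bash
python3 - <<'E'
from h import *
p=np.array([.1915,.5153,.2035])
for a,b in (((98.8,377.5),(100.8,149.3)),((96.7,382.5),(99.5,149.5)),((100.8,372.5),(105.5,148))):
  q,e=tri(a,b);print(q.round(4),e.round(4),"tool", ((q-p)@np.array([[-.937,.348,0],[.348,.937,0],[0,0,-1]]).T).round(4))
E
```

```text
[0.167  0.46   0.2516] 0.0088 tool [ 0.0037 -0.0603 -0.0481]
[0.1604 0.4623 0.2514] 0.016 tool [ 0.0107 -0.0605 -0.0479]
[0.1779 0.4569 0.2534] 0.0099 tool [-0.0076 -0.0595 -0.0499]
```

The images put the real tips about 25–30 mm above the reported TCP, with xy good. Since nothing was touched at TCP 0.067 while shut, the offset is at least 29 mm. I'll grip the nut with the TCP at 0.038.

>>> {"name": "carry_out", "arguments": {"targets": [[[1,0,0,0,0,0,0],[1,0,0,0,0,0,0],[1,0,0,0,0,0,0],[1,0,0,0,0,0,0],[1,0,0,0.4,0,0,0],[1,0,0,0.8,0,0,0],[1,0,0,1,0,0,0],[1,0,0,1,0,0,0]]]}}

```text
clock: 6.98
position: [0.602, -0.0287, 0.0557]
tool_rot: [0.402, 0.916, -0.0, -0.001]
wrist_force: [0.1, -0.1, 0.5]
grip_width: 0.0852
finger_force: 0.0
```

>>> {"name": "carry_out", "arguments": {"targets": [[[1,0,0,0.1,0,0,0],[1,0,0,0.19,0,0,0],[0,0,0,0.19,0,0,0],[0,0,0,0.19,0,0,0],[0,0,0,0.19,0,0,0],[0,0,0,0.19,0,0,0],[0,0,0,0.19,0,0,0]]]}}

```text
clock: 7.85
position: [0.6025, -0.0297, 0.0389]
tool_rot: [0.402, 0.916, -0.001, 0.0]
wrist_force: [-4.6, -3.9, 6.1]
grip_width: 0.0351
finger_force: 59.7
```

```bash
python3 -c "
from h import *
st()"
```

```text
t 7.85 p [ 0.6025 -0.0297  0.0389] x [-0.677  0.736 -0.001] z [-0.    -0.002 -1.   ] F [-4.6 -3.9  6.1] M [-0.78  0.96  0.05] w 0.0351 ff 59.7 q [-0.19  0.44 -0.14  0.99 -0.    0.64]
```

>>> {"name": "carry_out", "arguments": {"targets": [[[0,0,-0.01,0,0,0,0.06],[0,0,-0.01,0,0,0,0.12],[0,0,-0.01,0,0,0,0.18],[0,0,-0.01,0,0,0,0.24],[0,0,-0.01,0,0,0,0.3],[0,0,-0.01,0,0,0,0.33],[0,0,-0.01,0,0,0,0.33]]]}}

```text
clock: 8.72
position: [0.6016, -0.0302, 0.039]
tool_rot: [0.624, 0.782, -0.001, 0.0]
wrist_force: [-5.4, -3.5, 7.9]
grip_width: 0.035
finger_force: 60.1
```

```bash
python3 -c "
from h import *
st()"
```

```text
t 8.72 p [ 0.6016 -0.0302  0.039 ] x [-0.222  0.975 -0.001] z [-0.001 -0.001 -1.   ] F [-5.4 -3.5  7.9] M [-0.58  1.21 -0.14] w 0.035 ff 60.1 q [-0.19  0.44 -0.14  0.99 -0.    1.16]
```

>>> {"name": "carry_out", "arguments": {"targets": [[[0,0,0,0,0,0,0.03],[0,0,0,0,0,0,0.06]]]}}

```text
clock: 8.98
position: [0.6014, -0.0303, 0.039]
tool_rot: [0.66, 0.751, -0.001, 0.0]
wrist_force: [-6.7, -3.8, 7.9]
grip_width: 0.035
finger_force: 60.0
```

```bash
python3 -c "
from h import *
st()"
```

```text
t 8.97 p [ 0.6014 -0.0303  0.039 ] x [-0.129  0.992 -0.001] z [-0.001 -0.002 -1.   ] F [-6.7 -3.8  7.9] M [-0.71  1.49  0.22] w 0.035 ff 60.0 q [-0.19  0.44 -0.14  0.99 -0.    1.25]
```

>>> {"name": "carry_out", "arguments": {"targets": [[[0,0,0,0,0,0,0.03]]]}}

```text
clock: 9.1
position: [0.6012, -0.0302, 0.0389]
tool_rot: [0.677, 0.736, -0.001, 0.0]
wrist_force: [-7.4, -3.1, 7.7]
grip_width: 0.0349
finger_force: 60.0
```

```bash
python3 -c "
from h import *
st()"
```

```text
t 9.1 p [ 0.6012 -0.0302  0.0389] x [-0.082  0.997 -0.002] z [-0.001 -0.002 -1.   ] F [-7.4 -3.1  7.7] M [-0.71  1.47  0.15] w 0.0349 ff 60.0 q [-0.19  0.44 -0.14  0.99 -0.    1.3 ]
```

>>> {"name": "carry_out", "arguments": {"targets": [[[0,0,0,0,0,0,0.025]]]}}

```text
clock: 9.22
position: [0.6011, -0.0303, 0.0389]
tool_rot: [0.692, 0.722, -0.001, 0.0]
wrist_force: [-7.7, -3.2, 8.5]
grip_width: 0.0354
finger_force: 60.1
```

```bash
python3 -c "
from h import *
st()"
```

```text
t 9.22 p [ 0.6011 -0.0303  0.0389] x [-0.043  0.999 -0.002] z [-0.001 -0.002 -1.   ] F [-7.7 -3.2  8.5] M [-0.69  1.51  0.15] w 0.0354 ff 60.1 q [-0.19  0.44 -0.14  0.99 -0.    1.34]
```

>>> {"name": "carry_out", "arguments": {"targets": [[[0,0,0,0,0,0,0.02]]]}}

```text
clock: 9.35
position: [0.6011, -0.0303, 0.0389]
tool_rot: [0.703, 0.711, -0.001, 0.0]
wrist_force: [-8.7, -3.2, 8.6]
grip_width: 0.0347
finger_force: 60.0
```

```bash
python3 -c "
from h import *
st()"
```

```text
t 9.35 p [ 0.6011 -0.0303  0.0389] x [-0.012  1.    -0.002] z [-0.001 -0.002 -1.   ] F [-8.7 -3.2  8.6] M [-0.79  1.62  0.55] w 0.0347 ff 60.0 q [-0.19  0.44 -0.14  0.99 -0.    1.37]
```

>>> {"name": "carry_out", "arguments": {"targets": [[[0,0,0,0,0,0,0.01],[0,0,0,0,0,0,0.01]]]}}

```text
clock: 9.6
position: [0.6011, -0.0303, 0.0389]
tool_rot: [0.708, 0.706, -0.001, 0.0]
wrist_force: [-8.5, -4.3, 8.5]
grip_width: 0.0351
finger_force: 60.0
```

```bash
python3 -c "
from h import *
st()"
```

```text
t 9.6 p [ 0.6011 -0.0303  0.0389] x [ 0.002  1.    -0.002] z [-0.001 -0.002 -1.   ] F [-8.5 -4.3  8.5] M [-0.8   1.62  0.75] w 0.0351 ff 60.0 q [-0.19  0.44 -0.14  0.99 -0.    1.38]
```

>>> {"name": "carry_out", "arguments": {"targets": [[[1,0,0,0,0,0,0],[1,0,0,0,0,0,0],[1,0,0,0,0,0,0],[1,0,0,0,0,0,0],[1,0,0,-0.5,0,0,0],[1,0,0,-1,0,0,0],[1,0,0,-1,0,0,0]]]}}

```text
clock: 10.48
position: [0.6043, -0.0298, 0.1422]
tool_rot: [0.708, 0.706, 0.002, 0.003]
wrist_force: [-0.2, 0.2, -0.1]
grip_width: 0.0852
finger_force: 0.0
```

>>> {"name": "carry_out", "arguments": {"targets": [[[1,0.3,-0.1,-0.2,0,0,-0.1],[1,0.6,-0.2,-0.2,0,0,-0.2],[1,1,-0.3,-0.2,0,0,-0.3],[1,1,-0.4,-0.2,0,0,-0.4],[1,1,-0.5,-0.2,0,0,-0.5],[1,1,-0.5,-0.2,0,0,-0.59],[1,1,-0.5,-0.2,0,0,-0.59]]]}}

```text
clock: 11.35
position: [0.5521, 0.0707, 0.1573]
tool_rot: [0.318, 0.948, -0.0, -0.0]
wrist_force: [-0.3, -0.7, -0.2]
grip_width: 0.0854
finger_force: 0.0
```

>>> {"name": "carry_out", "arguments": {"targets": [[[1,0.3,0.1,0,0,0,-0.1],[1,0.6,0.3,0,0,0,-0.2],[1,1,0.59,0,0,0,-0.3],[1,1,0.59,0,0,0,-0.4],[1,1,0.59,0,0,0,-0.5],[1,1,0.59,0,0,0,-0.6],[1,1,0.59,0,0,0,-0.65],[1,1,0.59,0,0,0,-0.65]]]}}

```text
clock: 12.35
position: [0.5081, 0.1779, 0.1576]
tool_rot: [-0.185, 0.983, 0.0, -0.0]
wrist_force: [-0.0, -0.9, -0.2]
grip_width: 0.0854
finger_force: 0.0
```

```bash
python3 -c "
from h import *
s=st();M=R.from_quat(s['tool_rot']).as_matrix()
print(M.T@(np.array([.4555,.291,.1])-s['position']), np.degrees(np.arctan2(M[1,1],M[0,1])))"
```

```text
t 12.35 p [0.5081 0.1779 0.1576] x [-0.932 -0.363  0.001] z [-0.001 -0.    -1.   ] F [-0.  -0.9 -0.2] M [0.02 0.01 0.  ] w 0.0854 ff 0.0 q [ 0.18  0.26 -0.1   1.21  0.   -0.19]
[0.00796565 0.12447403 0.05758758] 111.2650035705818
```

>>> {"name": "carry_out", "arguments": {"targets": [[[0.45,0.04,0.4,0,0,0,0],[0.45,0.08,0.8,0.2,0,0,0],[0.45,0.08,1,0.3,0,0,0],[0.45,0.08,1,0.3,0,0,0]]]}}

```text
clock: 12.85
position: [0.4631, 0.2689, 0.1272]
tool_rot: [-0.186, 0.983, -0.0, -0.001]
wrist_force: [0.1, -0.8, -0.7]
grip_width: 0.0381
finger_force: 0.0
```

>>> {"name": "carry_out", "arguments": {"targets": [[[0.45,0,0.25,0.4,0,0,0],[0.45,0,0.25,0.9,0,0,0],[0.45,0,0.25,1,0,0,0],[0.45,0,0.25,1,0,0,0]]]}}

```text
clock: 13.35
position: [0.4557, 0.2909, 0.0287]
tool_rot: [-0.185, 0.983, -0.0, -0.0]
wrist_force: [0.1, -0.3, 0.3]
grip_width: 0.0386
finger_force: 0.0
```

```bash
python3 - <<'E'
from h import *
s=st();M=R.from_quat(s['tool_rot']).as_matrix()
print(M.T@(np.array([.4555,.291,0])-s['position']))
im=optics.get_image("side")[:,:,::-1];cv2.imwrite("pics/w1.png",cv2.resize(im[130:250,200:320],None,fx=5,fy=5,interpolation=cv2.INTER_CUBIC))
E
```

```text
t 13.35 p [0.4557 0.2909 0.0287] x [-0.931 -0.364  0.   ] z [-0. -0. -1.] F [ 0.1 -0.3  0.3] M [-0.01 -0.04  0.03] w 0.0386 ff 0.0 q [ 0.41  0.35 -0.31  0.9  -0.    0.04]
[8.87562681e-05 1.77105689e-04 2.86902607e-02]
```

View pics/w1.png

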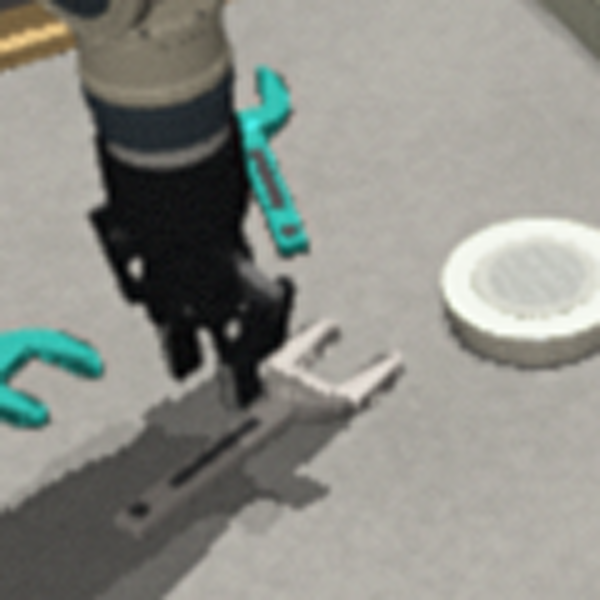

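The near finger tip is at about (249,211) and the far tip at (236,206), on either side of the handle and still above it. I'll work out their heights.

```bash
python3 - <<'E'
from h import *
y=np.array([-.363,.932,0]);x=np.array([-.931,-.364,0])
for k,o in(("near",-1),("far",1)):
  for z in(.03,.06,.075,.09):
    print(k,z,[pix("side",np.array([.4557,.2909,z])+o*y*.024+e*x*.011).round(1) for e in(-1,0,1)])
E
```

```text
near 0.03 [array([252.6, 215.6]), array([249.8, 217.7]), array([247.1, 219.8])]
near 0.06 [array([251.3, 207.6]), array([248.5, 209.7]), array([245.6, 211.8])]
near 0.075 [array([250.6, 203.5]), array([247.8, 205.6]), array([244.9, 207.7])]
near 0.09 [array([249.9, 199.4]), array([247. , 201.4]), array([244.2, 203.5])]
far 0.03 [array([240.7, 208.8]), array([237.9, 210.8]), array([235.1, 212.8])]
far 0.06 [array([239.2, 200.8]), array([236.4, 202.8]), array([233.5, 204.9])]
far 0.075 [array([238.4, 196.7]), array([235.6, 198.7]), array([232.7, 200.8])]
far 0.09 [array([237.6, 192.6]), array([234.8, 194.6]), array([231.9, 196.6])]
```

>>> {"name": "carry_out", "arguments": {"targets": [[[0.45,0,0,0.2,0,0,0],[0.45,0,0,0.36,0,0,0],[0.45,0,0,0.41,0,0,0],[0.45,0,0,0.41,0,0,0]]]}}

```text
clock: 13.9
position: [0.4557, 0.2915, -0.0118]
tool_rot: [-0.186, 0.983, 0.0, 0.001]
wrist_force: [-0.9, 0.0, 0.7]
grip_width: 0.0388
finger_force: 0.0
```

>>> {"name": "carry_out", "arguments": {"targets": [[[0.45,0,0,0.04,0,0,0],[0.45,0,0,0.04,0,0,0]]]}}

```text
clock: 14.15
position: [0.4551, 0.2914, -0.0166]
tool_rot: [-0.186, 0.983, 0.0, 0.0]
wrist_force: [-0.3, 0.3, 0.3]
grip_width: 0.0385
finger_force: 0.0
```

>>> {"name": "carry_out", "arguments": {"targets": [[[0.45,0,0,0.03,0,0,0],[0.45,0,0,0.03,0,0,0]]]}}

```text
clock: 14.4
position: [0.4548, 0.2913, -0.0201]
tool_rot: [-0.186, 0.983, -0.0, -0.0]
wrist_force: [0.8, -0.4, -0.7]
grip_width: 0.0385
finger_force: 0.0
```

>>> {"name": "carry_out", "arguments": {"targets": [[[0.45,0,0,0.02,0,0,0],[0.45,0,0,0.02,0,0,0]]]}}

```text
clock: 14.65
position: [0.4549, 0.2913, -0.0221]
tool_rot: [-0.186, 0.983, -0.0, -0.0]
wrist_force: [0.4, -0.1, 0.7]
grip_width: 0.0383
finger_force: 0.0
```

>>> {"name": "carry_out", "arguments": {"targets": [[[0.45,0,0,0.02,0,0,0],[0.45,0,0,0.02,0,0,0]]]}}

```text
clock: 14.9
position: [0.4549, 0.2913, -0.0241]
tool_rot: [-0.186, 0.983, -0.0, -0.0]
wrist_force: [0.5, -0.9, 0.0]
grip_width: 0.0383
finger_force: 0.0
```

>>> {"name": "carry_out", "arguments": {"targets": [[[0.45,0,0,0.02,0,0,0],[0.45,0,0,0.02,0,0,0]]]}}

```text
clock: 15.15
position: [0.4549, 0.2913, -0.0261]
tool_rot: [-0.186, 0.983, -0.0, -0.0]
wrist_force: [-0.2, 0.2, 0.4]
grip_width: 0.0382
finger_force: 0.0
```

>>> {"name": "carry_out", "arguments": {"targets": [[[0,0,0,0,0,0,0],[0,0,0,0,0,0,0],[0,0,0,0,0,0,0],[0,0,0,0,0,0,0],[0,0,0,0,0,0,0]]]}}

```text
clock: 15.78
position: [0.4551, 0.2916, -0.0256]
tool_rot: [-0.186, 0.982, 0.0, 0.0]
wrist_force: [-1.7, 0.6, 5.7]
grip_width: 0.0181
finger_force: 59.6
```

```bash
python3 -c "
from h import *
st()"
```

```text
t 15.78 p [ 0.4551  0.2916 -0.0256] x [-0.931 -0.366 -0.   ] z [ 0.  0. -1.] F [-1.7  0.6  5.7] M [0.17 0.38 0.04] w 0.0181 ff 59.6 q [ 0.41  0.41 -0.39  0.77  0.    0.04]
```

>>> {"name": "carry_out", "arguments": {"targets": [[[0,0,0,-0.1,0,0,0],[0,0,0,-0.4,0,0,0],[0,0,0,-0.7,0,0,0],[0,0,0,-1,0,0,0],[0,0,0,-1,0,0,0]]]}}

```text
clock: 16.4
position: [0.4561, 0.2918, 0.0761]
tool_rot: [-0.186, 0.983, 0.0, 0.002]
wrist_force: [0.2, -0.5, -3.5]
grip_width: 0.0181
finger_force: 58.9
```

```bash
python3 - <<'E'
from h import *
st()
im=optics.get_image("side")[:,:,::-1];b=im[120:260,200:330].astype(int)
# bright steel, unsaturated, excluding box
m=((b.min(2)>160)&(b.max(2)-b.min(2)<35)).astype(np.uint8)
n,l,sx,c=cv2.connectedComponentsWithStats(m)
for i in range(1,n):
    if sx[i,4]>25:print(sx[i]+[200,120,0,0,0],c[i]+[200,120])
d=np.array([.931,.366,0]);g=np.array([.4551,.2916,.1056])
for a in(.1,.125):
    for o in(-.03,.03):print(a,o,pix("side",g+a*d+o*np.array([-.366,.931,0])).round(1))
E
```

```text
t 16.4 p [0.4561 0.2918 0.0761] x [-0.931 -0.366 -0.004] z [ 0.004  0.001 -1.   ] F [ 0.2 -0.5 -3.5] M [-0.03  0.13  0.06] w 0.0181 ff 58.9 q [ 0.41  0.31 -0.24  1.01 -0.    0.04]
[ 200  120  130  140 8882] [286.22190948 196.34462959]
[310 120  20  19 198] [322.61616162 125.8989899 ]
[ 200  142   32   59 1064] [211.70394737 174.58270677]
0.1 -0.03 [272.7 179.6]
0.1 0.03 [257.3 171.8]
0.125 -0.03 [278.6 175.2]
0.125 0.03 [263.3 167.6]
```

```bash
python3 - <<'E'
from h import *
im=optics.get_image("side")[:,:,::-1];b=im[120:240,240:300].astype(int)
for t in(180,195,210):
    m=((b.min(2)>t)).astype(np.uint8);n,l,sx,c=cv2.connectedComponentsWithStats(m)
    for i in range(1,n):
        if sx[i,4]>15:
            ys,xs=np.nonzero(l==i);print(t,sx[i]+[240,120,0,0,0],"right",xs.max()+240,ys[xs.argmax()]+120,"top",xs[ys.argmin()]+240,ys.min()+120)
s=r.read_state();M=R.from_quat(s['tool_rot']).as_matrix();g=s["position"]+[0,0,.0376]
for a,o in((.125,-.022),(.125,.022),(.125,-.03),(.125,.03)):
    print(a,o,pix("side",g-a*M[:,0]+o*M[:,1]).round(1))
E
```

```text
180 [256 168   6   6  18] right 261 168 top 260 168
180 [256 175  21   9  62] right 276 175 top 275 175
180 [288 174  12  23 194] right 299 174 top 299 174
195 [288 175  12  22 176] right 299 175 top 298 175
195 [256 176  20   8  44] right 275 176 top 274 176
210 [289 175  11  22 129] right 299 175 top 298 175
0.125 -0.022 [276.3 172.8]
0.125 0.022 [265.  167.2]
0.125 -0.03 [278.4 173.8]
0.125 0.03 [263.  166.2]
```

>>> {"name": "carry_out", "arguments": {"targets": [[[0,0.1,-0.3,-0.2,0,0,0],[0,0.2,-0.6,-0.4,0,0,0],[0,0.33,-0.94,-0.45,0,0,0],[0,0.33,-0.94,-0.45,0,0,0]]]}}

```text
clock: 17.0
position: [0.4582, 0.1898, 0.1182]
tool_rot: [-0.185, 0.983, -0.0, -0.001]
wrist_force: [0.5, 0.5, -2.6]
grip_width: 0.0182
finger_force: 59.1
```

>>> {"name": "carry_out", "arguments": {"targets": [[[0,0.1,-0.3,0,0,0,0],[0,0.2,-0.6,0,0,0,0],[0,0.33,-0.94,0,0,0,0],[0,0.33,-0.94,0,0,0,0]]]}}

```text
clock: 17.5
position: [0.4618, 0.0909, 0.1178]
tool_rot: [-0.185, 0.983, 0.0, -0.001]
wrist_force: [-0.5, 0.7, -2.3]
grip_width: 0.0183
finger_force: 59.3
```

>>> {"name": "carry_out", "arguments": {"targets": [[[0,0.1,-0.3,0,0,0,0],[0,0.2,-0.6,0,0,0,0],[0,0.33,-0.94,0,0,0,-0.05],[0,0.33,-0.94,0,0,0,-0.1],[0,0.33,-0.94,0,0,0,-0.1]]]}}

```text
clock: 18.12
position: [0.4658, -0.0068, 0.1182]
tool_rot: [-0.262, 0.965, 0.0, -0.001]
wrist_force: [0.2, 1.2, -3.4]
grip_width: 0.0182
finger_force: 59.4
```

```bash
python3 -c "
from h import *
s=st();M=R.from_quat(s['tool_rot']).as_matrix()
print(M.T@(np.array([.601,-.0285,.052])-s['position']), np.degrees(np.arctan2(-M[1,0],-M[0,0])))"
```

```text
t 18.12 p [ 0.4658 -0.0068  0.1182] x [-0.862 -0.507  0.001] z [-0.001  0.001 -1.   ] F [ 0.2  1.2 -3.4] M [-0.08  0.11 -0.01] w 0.0182 ff 59.4 q [-0.2   0.16 -0.33  1.08  0.   -0.73]
[-0.10562764 -0.08728683  0.06601417] 30.43159664259506
```

>>> {"name": "carry_out", "arguments": {"targets": [[[0,0.2,-0.3,0,0,0,0],[0,0.4,-0.6,0,0,0,0],[0,0.48,-0.87,0,0,0,0],[0,0.48,-0.87,0.3,0,0,0],[0,0.48,-0.87,0.6,0,0,0],[0,0.48,-0.87,0.66,0,0,0],[0,0.48,-0.87,0.66,0,0,0]]]}}

```text
clock: 19.0
position: [0.4689, -0.1061, 0.0532]
tool_rot: [-0.263, 0.965, 0.0, -0.0]
wrist_force: [-0.1, -0.0, -2.1]
grip_width: 0.018
finger_force: 59.5
```

```bash
python3 - <<'E'
from h import *
s=st();M=R.from_quat(s['tool_rot']).as_matrix()
print(M.T@(np.array([.601,-.0285,.052])-s['position']), np.degrees(np.arctan2(-M[1,0],-M[0,0])))
g=s["position"]+[0,0,.0376]
for a in(.05,.12):print(a,[(o,pix("side",g-a*M[:,0]+o*M[:,1]).round(1).tolist(),pix("top",g-a*M[:,0]+o*M[:,1]).round(1).tolist()) for o in(-.03,-.022,.022,.03)])
for n,(x0,y0,x1,y1) in dict(side=(310,225,360,275),top=(318,195,362,235)).items():
    im=optics.get_image(n)[:,:,::-1][y0:y1,x0:x1];g=im.min(2)
    print(n);print("\n".join("".join("%3d"%(v//10) for v in row[::1]) for row in g[::2]))
E
```

```text
t 19.0 p [ 0.4689 -0.1061  0.0532] x [-0.862 -0.507  0.   ] z [-0.001  0.    -1.   ] F [-0.1 -0.  -2.1] M [-0.05  0.02 -0.01] w 0.018 ff 59.5 q [-0.4   0.24 -0.41  0.92  0.   -0.93]
[-1.53154300e-01 -1.32767749e-04  1.14339014e-03] 30.474497334225685
0.05 [(-0.03, [338.9, 283.6], [373.3, 242.0]), (-0.022, [335.8, 282.3], [370.5, 243.4]), (0.022, [319.0, 275.2], [354.9, 250.9]), (0.03, [316.0, 273.9], [352.1, 252.3])]
0.12 [(-0.03, [352.7, 263.5], [360.7, 217.8]), (-0.022, [349.7, 262.3], [357.9, 219.1]), (0.022, [333.4, 255.8], [342.4, 226.5]), (0.03, [330.4, 254.6], [339.6, 227.9])]
side
 11 11 11 11 11 10 10 10 11 12 12 12 11 11 11 10  9  9  8  8  8  8  7  8 12 16 17 17 17 17 16 16 16 16 17 17 17 17 17 16 16 16 17 16 16 16 16 17 16 16
 10 11 11 11 11 10  7  8 10 10 10 10 10  9 10 10 10  9  9  8  8  8  8  9 12 16 16 16 17 16 16 16 16 16 16 16 16 16 16 17 16 17 16 17 17 17 17 16 17 16
 10  9 10 10 10 10 10 10 11 10 10  8  9  9  9  9  9  9  9  8  8  8  9 10 13 16 16 16 16 16 16 16 16 16 16 16 16 16 16 16 16 16 16 17 17 16 16 16 16 17
  9 10 10 10  9  9 10 10 10 10 10 10 10 10 10  9  9
[... 5234 characters left out ...]
14 14 15 14 12 11 10 10  9  6  9 13
 17 17 17 17 17 17 17 17 17 17 17 17 17 17 17 17 17 10  5  5  5  5  5  8 10  7  5  5  5  5  5  5  5  4  6  6 15 17 12 10 10  9  7 11
 17 17 17 17 17 17 17 17 17 17 17 17 17 17 17 17 18 15 15 14 14 14 16 15 12 11 11 14 14 14 16 17 17 17 17 17 17 17 11  7  7  7 11  9
 17 17 17 17 17 18 18 17 18 18 18 18 18 18 17 17 17 17 17 17 17 17 15 16 17 14 11  8 16 17 17 17 17 17 17 17 17 17 15 14  9  7  7  8
 17 17 17 17 17 17 17 18 17 18 17 18 17 17 17 17 17 17 17 18 13 10  9 13 16 17 16 13 10 16 18 18 18 18 18 18 18 18 18 15 10  7  7  7
 17 17 17 17 17 17 17 17 17 17 17 18 17 18 17 18 17 17 17 17 12 10  7  8 15 17 17 17 15 12 16 17 17 17 17 17 17 17 17 17 15 14 10  7
```

>>> {"name": "carry_out", "arguments": {"targets": [[[0,-0.07,0,0,0,0,0],[0,-0.14,0,0,0,0,0],[0,-0.2,0,0,0,0,0],[0,-0.2,0,0,0,0,0]]]}}

```text
clock: 19.6
position: [0.4865, -0.0963, 0.0531]
tool_rot: [-0.263, 0.965, -0.0, 0.0]
wrist_force: [-0.6, 0.0, -1.9]
grip_width: 0.0179
finger_force: 59.5
```

```bash
cat >>h.py <<'E'
NUT=np.array([.601,-.0285,.052])
def ws():
    s=st();M=R.from_quat(s['tool_rot']).as_matrix()
    print("nut in tool mm",(M.T@(NUT-s['position'])*1e3).round(1),"wyaw",np.degrees(np.arctan2(-M[1,0],-M[0,0])).round(2),"Ftool",(M.T@s["wrist_force"]).round(1))
E
python3 -c "
from h import *
ws()"
```

```text
t 19.6 p [ 0.4865 -0.0963  0.0531] x [-0.862 -0.507 -0.   ] z [ 0. -0. -1.] F [-0.6  0.  -1.9] M [-0.06  0.13  0.01] w 0.0179 ff 59.5 q [-0.36  0.26 -0.38  0.93  0.   -0.9 ]
nut in tool mm [-133.1    0.3    1.1] wyaw 30.5 Ftool [0.5 0.4 1.9]
```

>>> {"name": "carry_out", "arguments": {"targets": [[[0,-0.05,0,0,0,0,0],[0,-0.1,0,0,0,0,0],[0,-0.1,0,0,0,0,0]]]}}

```text
clock: 19.98
position: [0.495, -0.0913, 0.053]
tool_rot: [-0.263, 0.965, -0.0, 0.0]
wrist_force: [-0.0, -1.0, -1.7]
grip_width: 0.0181
finger_force: 59.5
```

```bash
python3 -c "
from h import *
ws()"
```

```text
t 19.98 p [ 0.495  -0.0913  0.053 ] x [-0.862 -0.507 -0.   ] z [ 0. -0. -1.] F [-0.  -1.  -1.7] M [-0.08  0.12 -0.02] w 0.0181 ff 59.5 q [-0.35  0.27 -0.36  0.93  0.   -0.88]
nut in tool mm [-123.2    0.3    1.1] wyaw 30.48 Ftool [ 0.5 -0.8  1.7]
```

>>> {"name": "carry_out", "arguments": {"targets": [[[0,-0.04,0,0,0,0,0],[0,-0.08,0,0,0,0,0],[0,-0.08,0,0,0,0,0]]]}}

```text
clock: 20.35
position: [0.5018, -0.0873, 0.0531]
tool_rot: [-0.263, 0.965, -0.0, 0.0]
wrist_force: [0.3, -0.7, -3.4]
grip_width: 0.0183
finger_force: 59.5
```

```bash
python3 -c "
from h import *
ws()"
```

```text
t 20.35 p [ 0.5018 -0.0873  0.0531] x [-0.862 -0.507 -0.   ] z [ 0.  0. -1.] F [ 0.3 -0.7 -3.4] M [-0.07  0.16  0.02] w 0.0183 ff 59.5 q [-0.34  0.28 -0.35  0.94  0.   -0.87]
nut in tool mm [-115.3    0.3    1.1] wyaw 30.48 Ftool [ 0.1 -0.7  3.4]
```

>>> {"name": "carry_out", "arguments": {"targets": [[[0,-0.04,0,0,0,0,0],[0,-0.08,0,0,0,0,0],[0,-0.08,0,0,0,0,0]]]}}

```text
clock: 20.72
position: [0.5087, -0.0832, 0.0531]
tool_rot: [-0.263, 0.965, -0.0, 0.0]
wrist_force: [-0.0, 0.1, -3.5]
grip_width: 0.0179
finger_force: 59.5
```

```bash
python3 -c "
from h import *
ws()"
```

```text
t 20.73 p [ 0.5087 -0.0832  0.0531] x [-0.862 -0.507 -0.   ] z [ 0. -0. -1.] F [-0.   0.1 -3.5] M [-0.06  0.03  0.  ] w 0.0179 ff 59.5 q [-0.33  0.29 -0.34  0.94  0.   -0.86]
nut in tool mm [-107.3    0.3    1.1] wyaw 30.48 Ftool [0.  0.1 3.5]
```

>>> {"name": "carry_out", "arguments": {"targets": [[[0,-0.04,0,0,0,0,0],[0,-0.07,0,0,0,0,0],[0,-0.07,0,0,0,0,0]]]}}

```text
clock: 21.1
position: [0.5147, -0.0797, 0.0531]
tool_rot: [-0.263, 0.965, -0.0, 0.0]
wrist_force: [-0.6, -0.4, -2.6]
grip_width: 0.0185
finger_force: 59.5
```

```bash
python3 -c "
from h import *
ws()
for n,(x0,y0,x1,y1) in dict(top=(326,195,370,235)).items():
    g=optics.get_image(n)[y0:y1,x0:x1].min(2)
    print('\n'.join(''.join('%3d'%(v//10) for v in row[::1]) for row in g[::2]))
M=R.from_quat(r.read_state()['tool_rot']).as_matrix();J=NUT*[1,1,0]+[0,0,.09]
print(pix('top',NUT*[1,1,0]+[0,0,.096]),[pix('top',J-.025*M[:,0]+o*M[:,1]).round(1) for o in (-.03,-.02,.02,.03)])
"
```

```text
t 21.1 p [ 0.5147 -0.0797  0.0531] x [-0.862 -0.507 -0.   ] z [ 0.  0. -1.] F [-0.6 -0.4 -2.6] M [-0.06  0.11 -0.  ] w 0.0185 ff 59.5 q [-0.31  0.3  -0.32  0.95  0.   -0.85]
nut in tool mm [-100.4    0.3    1.1] wyaw 30.48 Ftool [ 0.7 -0.   2.6]
 16 16 16 16 16 16 16 16 16 16 16 16 16 16 16 16 16 16 16 16 16 16 16 16 16 16 16 16 14  9 13 15 14 15 12  8 13 14 14 14 14 13 13 16
 16 16 16 16 16 16 16 16 16 16 16 16 16 16 16 16 17 16 17 17 17 17 17 17 17 16 16 17 12 14 15 15 15 13  6 13 15 15 15 14 13 14 14 15
 16 16 16 16 16 16 16 17 16 16 17 17 17 17 17 17 17 17 17 17 17 17 17 17 16 16 17 11 14 15 15 15 12  6 10 14 15 15 15 10 13 15 15 15
 17 16 17 17 17 16 17 16 17 16 17 17 17 16 16 16 17 16 16 16 17 16 12 11 11 15 10 13 16 16 16 16  9 11 15 16 16 15 12 14 15 14 15 15
 16 16 16 16 16 16 16 16 17 17 17 16 16 17 17 17 17 17 17 17 17 17 15 10  9 11 14 17 17 17 16 10  9 15 16 16 16 12 13 15 14 15 15 15
 16 16 17 16 16 17 17 17 17 17 17 17 17 17 17 17 15 14 14  9  8 13 15 16 13 11 16 17 17 17 10  6 15 17 17 17 15 13 14 14 14 15 15 15
 17 17 16 16 17 17 16 16 13 16 13  9 13 16 14 14 15 15 1
[... 1226 characters left out ...]
13 13 13 13 13 13 13 13 13 13 13 13 13 13 13 13
 17 17 17 17 17 15 14  9  7  7  7  8 10 11 11 12 12 12 12 13 13 13 13 13 13 13 13 13 13 13 13 13 13 13 13 13 13 13 13 13 14 13 13 13
 17 18 17 17 17 17 15 14 10  8  9 10 11 12 12 12 12 13 13 13 13 13 13 13 13 13 13 13 13 13 14 13 13 13 14 14 13 13 13 14 13 13 13 13
 17 17 17 17 17 17 13  9  9 10 11 11 12 12 13 13 13 13 13 13 13 13 13 13 13 13 13 14 14 13 13 13 13 14 13 14 14 13 13 13 13 13 14 13
 17 17 17 17 17 12  9 10 11 11 12 12 12 13 13 13 13 13 13 13 13 13 13 13 14 13 14 14 14 14 14 14 14 13 14 14 13 14 13 14 13 13 14 14
[344.44669374 210.91325606] [array([350.4, 198.1]), array([346.9, 199.8]), array([333. , 206.3]), array([329.5, 208. ])]
```

>>> {"name": "carry_out", "arguments": {"targets": [[[0,-0.03,0,0,0,0,0],[0,-0.036,0.104,0,0,0,0.067],[0,-0.052,0.208,0,0,0,0.133],[0,-0.079,0.309,0,0,0,0.2],[0,-0.117,0.407,0,0,0,0.267],[0,-0.117,0.407,0,0,0,0.267]]]}}

```text
clock: 21.9
position: [0.5045, -0.0394, 0.0533]
tool_rot: [-0.055, 0.998, -0.001, 0.0]
wrist_force: [1.1, -5.5, -4.0]
grip_width: 0.018
finger_force: 59.5
```

```bash
cat >>h.py <<'E'
def line():
    im=optics.get_image("top");x0,y0=326,192
    g=cv2.resize(im[y0:y0+40,x0:x0+40],None,fx=4,fy=4,interpolation=cv2.INTER_CUBIC).min(2)
    c=pix("top",[NUT[0],NUT[1],.096]);
    m=(g<115).astype(np.uint8);n,l,sx,cc=cv2.connectedComponentsWithStats(m)
    for i in range(1,n):
        q=cc[i]/4+[x0-.4,y0-.4]
        if np.linalg.norm(q-c)<8 and sx[i,4]>10:
            ys,xs=np.nonzero(l==i);P=np.array([onz("top",(a/4+x0-.4,b/4+y0-.4),.096)[:2] for a,b in zip(xs,ys)])
            v=np.linalg.svd(P-P.mean(0))[2][0];d=(P-P.mean(0))@v
            print("line",sx[i,4],P.mean(0).round(4),"len",np.ptp(d).round(4),"deg",np.degrees(np.arctan2(v[1],v[0])).round(1),"dir from nut",np.degrees(np.arctan2(*(P.mean(0)-NUT[:2])[::-1])).round(1))
E
python3 -c "
from h import *
ws();line()"
```

```text
t 21.9 p [ 0.5045 -0.0394  0.0533] x [-0.994 -0.11  -0.001] z [ 0.001 -0.002 -1.   ] F [ 1.1 -5.5 -4. ] M [-1.19 -0.13 -0.24] w 0.018 ff 59.5 q [-0.24  0.28 -0.36  0.93 -0.   -0.35]
nut in tool mm [-97.2   0.2   1.4] wyaw 6.33 Ftool [-0.5 -5.6  4. ]
line 14 [ 0.6138 -0.0165] len 0.0033 deg -176.3 dir from nut 43.1
line 16 [ 0.6055 -0.0146] len 0.0033 deg -176.2 dir from nut 72.2
```

>>> {"name": "carry_out", "arguments": {"targets": [[[0,-0.005,0.101,0,0,0,0.067],[0,-0.021,0.202,0,0,0,0.133],[0,-0.047,0.3,0,0,0,0.2],[0,-0.047,0.3,0,0,0,0.2]]]}}

```text
clock: 22.45
position: [0.5056, -0.009, 0.0532]
tool_rot: [0.102, 0.995, -0.001, 0.0]
wrist_force: [0.8, -6.2, -3.7]
grip_width: 0.0179
finger_force: 59.5
```

```bash
python3 -c "
from h import *
ws();line()
g=optics.get_image('top')[200:222,332:360].min(2)
print('\n'.join(''.join('%3d'%(v//10) for v in row) for row in g))"
```

```text
t 22.45 p [ 0.5056 -0.009   0.0532] x [-0.979  0.202 -0.001] z [ 0.    -0.002 -1.   ] F [ 0.8 -6.2 -3.7] M [-1.13  0.1  -0.21] w 0.0179 ff 59.5 q [-0.18  0.28 -0.36  0.93 -0.    0.02]
nut in tool mm [-97.3   0.2   1.3] wyaw -11.67 Ftool [-2.1 -5.9  3.7]
 16 15 16 16 17 17 18 18 18 18 18 17 17 17 17 17 17 17 17 17 17 17 17 17 17 16 12  7
 15 15 15 15 15 15 16 16 17 17 17 18 18 18 18 17 17 17 17 17 17 17 17 17 17 16 12  9
 15 15 15 15 15 15 15 15 15 15 16 16 17 18 18 18 18 18 18 17 17 17 17 17 17 16 10  9
 15 15 15 15 15 15 15 15 15 15 15 15 15 15 16 16 17 18 18 18 18 18 18 17 18 14  8 12
 15 15 15 15 15 15 15 15 15 15 15 15 15 15 15 15 15 15 16 17 18 18 18 18 18 14  8 13
 15 15 15 15 15 15 15 15 15 15 15 15 15 15 15 15 15 15 16 16 16 16 17 18 17 13  9 13
 15 15 15 15 15 15 15 15 15 15 15 15 15 15 15 15 15 15 16 16 16 16 15 15 14  9  9 14
 15 15 15 15 15 15 15 15 15 15 15 15 15 15 15 15 15 16 16 16 16 16 15 14 14 12 13 14
 15 15 15 15 15 15 15 15 15 15 15 15 15 15 15 15 15 16 16 16 16 15 15 14 15 14 14 15
 14 14 14 15 15 15 15 15 15 15 15 15 15 15 15 15 15 16 16 16 16 15 15 15 15 12 14
[... 323 characters left out ...]
15 15 15 11 14 15 15
 13 13 13 13 13 13 13 13 13 13 13 13 13 13 12 12 14 15 15 15 15 15 15 15 14 15 15 15
 13 13 13 13 13 13 13 13 13 13 13 13 13 13 12 12 12 12 14 15 15 15 15 10 13 15 15 15
 13 13 13 13 13 13 13 13 13 13 13 13 13 13 13 12 12 11 11 13 15 15 15 10 14 16 16 14
 13 13 13 13 13 13 13 13 13 13 13 13 13 13 13 12 12 12 11 10 12 14 14 11 15 16 16 16
 13 13 13 13 13 13 13 13 13 13 13 13 13 13 13 12 12 12 11 11 10 11 14 12 16 16 16 16
 13 13 13 13 13 13 13 13 13 13 13 13 13 13 13 13 12 12 12 11 10 10  9 14 16 16 16 13
 13 13 13 13 13 13 13 13 13 13 13 13 13 13 13 13 12 12 12 11 11 10  8 15 17 17 17 12
 13 13 13 13 13 13 13 13 13 13 13 13 13 13 13 13 13 12 12 12 11 11 10 16 17 17 17 10
```

```bash
cat >>h.py <<'E'
def sline():
    im=optics.get_image("side");c=pix("side",[NUT[0],NUT[1],.096]);x0,y0=int(c[0])-9,int(c[1])-7
    g=im[y0:y0+15,x0:x0+19].min(2);print(x0,y0,c.round(1));print("\n".join("".join("%3d"%(v//10) for v in q) for q in g))
    for a in(0,-20,-30,-40,-50):
        print(a,[pix("side",NUT*[1,1,0]+[0,0,.096]+k*np.array([np.cos(np.radians(a)),np.sin(np.radians(a)),0])).round(1).tolist() for k in(0,.007,.014)])
E
python3 -c "
from h import *
sline()"
```

```text
338 241 [347.9 248.7]
 18 18 16 15 15 14 14 14 15 17 19 20 20 20 19 19 20 21 20
 18 16 16 17 18 19 19 19 19 20 20 20 19 17 16 17 18 20 20
 19 19 19 19 20 20 20 20 20 20 20 18 15 13 12 12 14 20 20
 20 20 20 20 20 20 20 20 20 21 22 19 14 11  9  8 12 19 21
 20 20 20 20 21 20 19 19 20 21 21 20 18 16 13 10 13 19 21
 20 20 20 21 21 20 19 19 20 20 20 20 20 19 19 17 19 20 21
 18 18 19 20 20 20 20 20 20 20 19 19 20 20 20 19 21 21 20
 15 16 18 18 19 20 20 20 20 20 16 15 15 15 15 15 16 20 20
 16 16 18 18 20 20 20 20 20 19 13 10 10 10 10 10 13 19 20
 19 18 19 19 20 20 20 20 20 20 19 19 19 19 19 19 18 19 20
 20 20 20 20 20 20 20 20 21 21 21 21 21 21 21 21 21 20 20
 20 20 20 20 20 20 20 20 21 21 21 21 21 21 21 20 22 21 21
 20 19 18 15 17 18 20 21 21 21 21 21 21 21 19 17 17 19 21
 20 20 18 12 10 13 16 19 20 21 21 20 20 19 15 11 10 14 18
 20 20 20 15 10  8  9 12 14 18 19 16 15 12 10  9  9 10 12
0 [[347.9, 248.7], [350.3, 247.6], [352.7, 246.6]]
-20 [[347.9, 248.7], [350.7, 248.3], [353.5, 247.9]]
-30 [[347.9, 248.7], [350.8, 248.7], [353.7, 248.6]]
-40 [[347.9, 248.7], [350.8, 249.0], [353.6, 249.4]]
-50 [[347.9, 248.7], [350.6, 249.4], [353.4, 250.1]]
```

>>> {"name": "carry_out", "arguments": {"targets": [[[0,-0.006,0.109,0,0,0,0.072],[0,-0.025,0.218,0,0,0,0.144],[0,-0.025,0.218,0,0,0,0.144]]]}}

```text
clock: 22.98
position: [0.5123, 0.0119, 0.0531]
tool_rot: [0.213, 0.977, -0.001, 0.0]
wrist_force: [0.1, -6.9, -3.3]
grip_width: 0.0183
finger_force: 59.5
```

```bash
python3 -c "
from h import *
ws();sline()"
```

```text
t 22.98 p [0.5123 0.0119 0.0531] x [-0.909  0.416 -0.001] z [ 0.    -0.002 -1.   ] F [ 0.1 -6.9 -3.3] M [-1.24  0.14 -0.31] w 0.0183 ff 59.5 q [-0.14  0.29 -0.34  0.94 -0.    0.29]
nut in tool mm [-97.5   0.1   1.2] wyaw -24.57 Ftool [-2.9 -6.3  3.3]
338 241 [347.9 248.7]
 18 18 18 17 16 16 16 15 15 15 15 15 16 16 18 18 18 19 20
 21 20 19 19 19 19 19 19 19 19 19 19 19 19 19 19 19 19 19
 20 20 20 20 20 20 20 20 20 20 20 20 20 19 18 17 16 16 18
 20 20 20 20 20 20 20 20 20 20 20 20 19 16 14 12 12 13 15
 20 20 19 20 20 20 19 19 20 20 20 20 18 17 14 11  9  9 12
 20 19 16 18 20 20 20 20 20 20 20 19 19 19 18 15 12 11 11
 20 19 15 18 19 20 20 20 20 20 20 20 20 20 20 19 19 18 17
 20 19 17 18 19 20 20 20 20 20 19 18 19 19 19 20 20 22 21
 20 20 19 19 20 20 20 20 20 19 14 10  9  9 12 15 17 20 19
 20 20 20 19 20 20 20 20 20 20 18 15 11  9 10 12 15 16 17
 20 20 19 17 19 20 20 20 21 21 21 20 20 19 19 19 17 14 17
 20 19 14 15 18 20 20 20 20 21 21 21 21 21 22 21 18 13 17
 20 19 13 11 15 18 19 18 21 21 21 21 21 21 21 21 18 12 19
 20 19 14  8  9 13 15 19 22 21 21 20 20 19 18 16 13 11 20
 20 20 15  9  6  7 10 16 21 19 16 15 14 12 11 10  8 10 18
0 [[347.9, 248.7], [350.3, 247.6], [352.7, 246.6]]
-20 [[347.9, 248.7], [350.7, 248.3], [353.5, 247.9]]
-30 [[347.9, 248.7], [350.8, 248.7], [353.7, 248.6]]
-40 [[347.9, 248.7], [350.8, 249.0], [353.6, 249.4]]
-50 [[347.9, 248.7], [350.6, 249.4], [353.4, 250.1]]
```

>>> {"name": "carry_out", "arguments": {"targets": [[[0,-0.005,-0.101,0,0,0,-0.067],[0,-0.005,-0.101,0,0,0,-0.067]]]}}

```text
clock: 23.28
position: [0.5085, 0.0021, 0.0532]
tool_rot: [0.16, 0.987, -0.0, 0.0]
wrist_force: [1.1, -3.9, -2.7]
grip_width: 0.0182
finger_force: 59.5
```

```bash
python3 -c "
from h import *
ws()"
```

```text
t 23.27 p [0.5085 0.0021 0.0532] x [-0.949  0.316 -0.001] z [ 0.    -0.001 -1.   ] F [ 1.1 -3.9 -2.7] M [-0.71 -0.07 -0.2 ] w 0.0182 ff 59.5 q [-0.16  0.28 -0.35  0.94 -0.    0.16]
nut in tool mm [-97.4   0.2   1.2] wyaw -18.42 Ftool [-2.3 -3.3  2.7]
```

>>> {"name": "carry_out", "arguments": {"targets": [[[0,0.05,0,0,0,0,0],[0,0.15,0,0,0,0,0],[0,0.3,0,0,0,0,0],[0,0.3,0,0,0,0,0]]]}}

```text
clock: 23.78
position: [0.4789, 0.0132, 0.0531]
tool_rot: [0.16, 0.987, 0.0, -0.0]
wrist_force: [0.1, 0.6, -2.6]
grip_width: 0.0182
finger_force: 59.6
```

```bash
python3 -c "
from h import *
ws();sline()"
```

```text
t 23.77 p [0.4789 0.0132 0.0531] x [-0.949  0.316  0.001] z [-0.001  0.001 -1.   ] F [ 0.1  0.6 -2.6] M [-0.02  0.04  0.03] w 0.0182 ff 59.6 q [-0.15  0.24 -0.42  0.92  0.    0.17]
nut in tool mm [-129.1   -1.     1. ] wyaw -18.45 Ftool [0.  0.6 2.6]
338 241 [347.9 248.7]
 18 19 20 20 21 20 20 20 20 20 20 20 21 21 21 20 20 20 20
 17 18 18 19 20 20 20 20 20 21 20 20 20 20 20 21 20 20 20
 20 19 19 18 19 20 20 20 20 20 20 21 20 20 20 20 20 20 20
 19 17 16 16 17 19 20 20 20 20 21 22 21 20 20 20 20 20 20
 15 13 12 14 17 18 18 19 20 20 21 21 20 19 19 20 20 20 20
 10 10 11 15 19 20 19 20 20 20 20 20 20 19 19 19 20 20 20
 10 12 13 17 19 20 20 20 20 20 19 20 20 20 20 20 20 21 20
 14 16 16 18 20 20 20 20 20 19 16 16 18 19 19 19 20 21 20
 17 19 18 18 20 20 20 20 20 19 13  9  8  9 11 12 16 19 19
 20 20 20 19 20 20 20 20 21 21 19 15 12 11 11 11 15 17 20
 21 20 19 18 19 20 20 21 21 21 21 20 20 20 20 19 18 16 19
 21 20 16 16 19 20 20 20 21 21 21 21 21 21 21 20 18 14 19
 21 20 13 11 15 19 19 18 20 21 21 21 21 21 20 19 17 13 19
 21 20 13  8 10 13 15 18 21 22 21 20 20 19 16 15 12 11 19
 21 20 13  8  7  8 10 14 19 21 17 15 14 12 10  9  8 12 20
0 [[347.9, 248.7], [350.3, 247.6], [352.7, 246.6]]
-20 [[347.9, 248.7], [350.7, 248.3], [353.5, 247.9]]
-30 [[347.9, 248.7], [350.8, 248.7], [353.7, 248.6]]
-40 [[347.9, 248.7], [350.8, 249.0], [353.6, 249.4]]
-50 [[347.9, 248.7], [350.6, 249.4], [353.4, 250.1]]
```

>>> {"name": "carry_out", "arguments": {"targets": [[[0,0.2,0,0,0,0,0],[0,0.4,0,0,0,0,0],[0,0.4,0,-0.2,0,0,0],[0,0.4,0.3,-0.2,0,0,-0.1],[0,0.4,0.6,-0.2,0,0,-0.2],[0,0.6,0.95,-0.2,0,0,-0.3],[0,0.6,0.95,-0.2,0,0,-0.4],[0,0.6,0.95,-0.2,0,0,-0.44]]]}}

```text
clock: 24.82
position: [0.4534, 0.1225, 0.0731]
tool_rot: [-0.186, 0.983, 0.0, 0.0]
wrist_force: [0.5, -0.0, -2.7]
grip_width: 0.0181
finger_force: 59.7
```

```bash
python3 -c "
from h import *
ws()
s=r.read_state();M=R.from_quat(s['tool_rot']).as_matrix();print(M.T@(np.array([.46,.21,-.0245])-s['position']))"
```

```text
t 24.82 p [0.4534 0.1225 0.0731] x [-0.931 -0.365 -0.   ] z [ 0.  0. -1.] F [ 0.5 -0.  -2.7] M [-0.03  0.13  0.02] w 0.0181 ff 59.7 q [ 0.08  0.2  -0.4   0.96  0.   -0.29]
nut in tool mm [ -82.3 -194.5   21. ] wyaw 21.4 Ftool [-0.4 -0.2  2.7]
[-0.03800983  0.07900006  0.09760023]
```

>>> {"name": "carry_out", "arguments": {"targets": [[[0,-0.2,0.4,0,0,0,0],[0,-0.38,0.79,0.2,0,0,0],[0,-0.38,0.79,0.5,0,0,0],[0,-0.38,0.79,0.8,0,0,0],[0,-0.38,0.79,0.93,0,0,0],[0,-0.38,0.79,0.95,0,0,0],[0,-0.38,0.79,0.95,0,0,0]]]}}

```text
clock: 25.7
position: [0.4608, 0.2092, -0.0212]
tool_rot: [-0.183, 0.983, 0.0, 0.001]
wrist_force: [-0.7, -0.6, -2.5]
grip_width: 0.018
finger_force: 59.8
```

>>> {"name": "carry_out", "arguments": {"targets": [[[0,0,0,0.02,0,0,0],[0,0,0,0.02,0,0,0]]]}}

```text
clock: 25.95
position: [0.4604, 0.2091, -0.0235]
tool_rot: [-0.183, 0.983, 0.0, 0.0]
wrist_force: [-1.5, -0.1, -2.2]
grip_width: 0.0186
finger_force: 59.8
```

>>> {"name": "carry_out", "arguments": {"targets": [[[0,0,0,0.015,0,0,0],[0,0,0,0.015,0,0,0]]]}}

```text
clock: 26.2
position: [0.4602, 0.2091, -0.0253]
tool_rot: [-0.183, 0.983, 0.0, 0.0]
wrist_force: [-0.4, -0.5, -2.0]
grip_width: 0.0179
finger_force: 59.9
```

>>> {"name": "carry_out", "arguments": {"targets": [[[0,0,0,0.01,0,0,0],[0.5,0,0,0.01,0,0,0],[0.5,0,0,0.01,0,0,0],[0.5,0,0,0.01,0,0,0],[0.5,0,0,-0.3,0,0,0],[0.5,0,0,-0.7,0,0,0],[0.5,0,0,-1,0,0,0],[0.5,0,0,-1,0,0,0]]]}}

```text
clock: 27.2
position: [0.4614, 0.2094, 0.0766]
tool_rot: [-0.183, 0.983, 0.0, 0.002]
wrist_force: [-1.5, 0.1, -1.1]
grip_width: 0.0426
finger_force: 0.0
```

```bash
python3 - <<'E'
from h import *
st()
im=optics.get_image("top");g=im.min(2);c=pix("top",[NUT[0],NUT[1],.096]);x0,y0=int(c[0])-10,int(c[1])-10
print(x0,y0,c);print("\n".join("".join("%3d"%(v//10) for v in q) for q in g[y0:y0+21,x0:x0+23]))
for a in(-30,-45,-60):print(a,[pix("top",NUT*[1,1,0]+[0,0,.096]+k*np.array([np.cos(np.radians(a)),np.sin(np.radians(a)),0])).round(1).tolist() for k in(0,.007,.014)])
b=optics.get_image("side");d=np.array([.931,.365,0])
for k in(-.075,0,.1,.125):print(k,pix("side",np.array([.4602,.2091,.012])+k*d).round(1))
m=((b.min(2)>185)&(np.ptp(b,axis=2)<35)).astype(np.uint8)[150:260,200:340];n,l,sx,cc=cv2.connectedComponentsWithStats(m)
for i in range(1,n):
    if sx[i,4]>20:print(sx[i]+[200,150,0,0,0],cc[i]+[200,150])
E
```

```text
t 27.2 p [0.4614 0.2094 0.0766] x [-0.933 -0.36  -0.004] z [ 0.004  0.001 -1.   ] F [-1.5  0.1 -1.1] M [ 0.08 -0.04  0.01] w 0.0426 ff 0.0 q [ 0.26  0.26 -0.32  0.99 -0.   -0.11]
334 200 [344.44669374 210.91325606]
 17 17 17 17 17 17 17 17 17 17 17 17 17 17 17 17 17 17 17 12  7  7  7
 17 17 17 17 17 17 17 17 17 17 17 17 17 17 17 17 17 17 12  7  7  7  6
 17 17 17 17 17 17 17 17 17 17 17 17 17 17 17 17 17 12  7  7  7  6  6
 17 17 17 17 17 17 17 17 17 17 17 17 17 17 17 17 13  7  7  7  6  5 13
 17 17 17 17 17 17 17 17 17 17 15 14 16 17 17 11  6  7  6  6  5 13 16
 17 17 17 17 17 17 17 15 14 13 14 14 14 14 14 12  9  7  7  5 13 16 17
 17 13 13 14 14 16 15 13 14 15 15 15 15 15 15 12 14 15 16 12 16 17 17
 14 17 14  9 13 14 14 14 15 15 15 15 15 15  9  4 13 13 14 13 16 17 17
 10 15 11  7 11 13 14 15 15 15 16 16 14  7  3 10 14 12 16 15 16 17 16
 10 16 10  6 12 13 14 15 16 15 16 14  8  4  9 14 15 14 17 16 16 17 17
  9 15 17 17 14 13 15 15 16 16 17  9  4 15 16 16 16 15 14 14 16 17 17
 10 15 17 13 14 14 15 15 16 16 17 11 16 16 16 16 16 14 16 15 16 17 17
 10 15 17 14 16 15 15 16 16 17 17 18 17 17 17
[... 318 characters left out ...]
10  6  5  7 15 15 15 15 15 12 11  9  6 16 18 18 11  6  5
 15 11 16 15 10  8  5  4  7 10 11  9  6  5  5  5  7 16 18 18 12  5  4
 15 10 16 15 14 10  7  5  5  5  5  5  5  5  5  6 11 16 16 17 13  7  7
 17 11 16 16 13 14 10  7  5  5  5  6  6  7  8  8 14 10  8 14 13 16 15
-30 [[344.4, 210.9], [346.0, 208.7], [347.5, 206.5]]
-45 [[344.4, 210.9], [346.5, 209.2], [348.6, 207.5]]
-60 [[344.4, 210.9], [346.9, 209.8], [349.4, 208.6]]
-0.075 [238.6 251. ]
0 [258.  235.5]
0.1 [282.1 216.2]
0.125 [287.8 211.6]
[288 173  39  25 732] [306.83743169 185.05327869]
[269 209  11  10  36] [273.33333333 214.13888889]
[275 217  19  10  60] [284.26666667 222.21666667]
[307 241  33  19 321] [328.12461059 252.84735202]
```

Seen from above, the nut line stands at about −43°, so the pull-up is about 43°. The wrench is down, so I go on to the selector.

>>> {"name": "carry_out", "arguments": {"targets": [[[1,0,-0.2,-0.5,0,0,0],[1,0,-0.5,-0.55,0,0,0],[1,0,-0.9,-0.55,0,0,0],[1,0,-0.9,-0.55,0,0,0]]]}}

```text
clock: 27.8
position: [0.4927, 0.1232, 0.1282]
tool_rot: [-0.182, 0.983, -0.0, -0.001]
wrist_force: [-0.2, -0.3, 0.1]
grip_width: 0.0854
finger_force: 0.0
```

>>> {"name": "carry_out", "arguments": {"targets": [[[1,0,-0.45,0,0,0,0],[1,0,-0.9,0,0,0,0],[1,0,-0.9,0,0,0,0]]]}}

```text
clock: 28.18
position: [0.5252, 0.0395, 0.1282]
tool_rot: [-0.182, 0.983, 0.0, -0.001]
wrist_force: [-0.3, 0.1, -0.1]
grip_width: 0.0852
finger_force: 0.0
```

>>> {"name": "carry_out", "arguments": {"targets": [[[1,0,-0.45,0,0,0,0],[1,0,-0.9,0,0,0,0],[1,0,-0.9,0,0,0,0]]]}}

```text
clock: 28.55
position: [0.5576, -0.0439, 0.1283]
tool_rot: [-0.182, 0.983, 0.0, -0.001]
wrist_force: [-0.3, -0.1, -0.4]
grip_width: 0.0858
finger_force: 0.0
```

>>> {"name": "carry_out", "arguments": {"targets": [[[1,0,-0.45,0,0,0,0],[1,0,-0.9,0,0,0,-0.1],[1,0,-0.9,0,0,0,-0.19],[1,0,-0.9,0,0,0,-0.19]]]}}

```text
clock: 29.05
position: [0.5892, -0.1254, 0.1287]
tool_rot: [-0.327, 0.945, 0.001, -0.001]
wrist_force: [-0.6, 1.0, -0.5]
grip_width: 0.0853
finger_force: 0.0
```

```bash
python3 - <<'E'
from h import *
s=st();M=R.from_quat(s['tool_rot']).as_matrix()
print("need",M.T@(np.array([.624,-.207,.043])-s['position']),"yang",np.degrees(np.arctan2(M[1,1],M[0,1])))
im=optics.get_image("top");g=im[190:245,390:440].max(2)
m=(g<70).astype(np.uint8);ys,xs=np.nonzero(g<38);print(len(ys))
h=optics.get_image("side");b=h[280:325,375:420].max(2)
print("\n".join("".join("%3d"%(v//10) for v in q[::1]) for q in b[:40:2]))
print([pix("side",[.624,-.207,.088]).round(1),pix("side",[.624+.045*.788,-.207+.045*.616,.088]).round(1)])
E
```

```text
t 29.05 p [ 0.5892 -0.1254  0.1287] x [-0.786 -0.618  0.001] z [-0.002  0.001 -1.   ] F [-0.6  1.  -0.5] M [ 0.02  0.03 -0.04] w 0.0853 ff 0.0 q [-0.35  0.38  0.    1.2   0.   -1.02]
need [ 0.02300001 -0.08579639  0.0855752 ] yang 128.17792953469586
0
 12 12 12 11 10 10 10  9 11 15 19 21 21 21 22 22 22 22 22 22 22 22 22 22 22 22 22 22 22 22 22 22 19 18 17 17 17 17 18 20 20 19 18 19 20
 12 13 12 13 13 13 13 13 13 16 21 22 22 22 22 22 22 22 22 22 21 21 21 22 22 22 22 22 22 22 22 22 22 22 21 19 20 23 23 24 24 24 24 22 19
 12 13 13 12 13 12 12 13 13 13 17 22 23 23 23 23 24 24 24 24 24 23 23 24 23 23 22 22 21 19 19 20 22 22 22 22 21 22 23 24 24 24 24 22 13
 11 11 12 13 14 15 16 16 17 17 19 24 24 24 24 24 24 24 25 24 24 24 24 24 25 24 13  3 13 23 14  9 19 24 24 23 22 22 22 22 23 22 20 17 13
 12 12 12 14 16 17 17 17 17 17 17 18 24 25 25 22 18 16 15 14 19 24 24 25 25 15  3  8 20 21  9  0 12 25 25 24 24 24 23 23 23 21 18 16 17
 11 11 13 13 15 16 15 15 16 16 17 13  5  3  6 11 12 12 13 14 18 24 25 25 21  8  7 20 25 13  1  2 14 25 24 24 24 24 24 24 24 24 24 23 21
 10 10 12 15 16 16 17 16 14 13 1
[... 1218 characters left out ...]
9 18 21 18 10  3  1  2  2  1  1  1  1  1  2  2  2  1  1  2  2  2  2  2  2  2  2  1  5 14 21 21 23 24 24 24 24
 24 23 23 24 23 24 23 14  6 10 17 22 21 14  6  2  1  1  1  0  1  1  1  0  1  2  2  2  2  2  2  2  2  2  1  4 14 21 21 21 24 24 24 24 24
 24 24 24 24 24 24 24 23 13  6  8 13 18 21 20 17  8  2  1  0  1  0  1  1  1  2  2  2  2  2  2  1  1  4 12 20 22 20 17 21 24 24 24 24 24
 24 24 24 24 24 24 24 24 22 12  6  7  9 14 18 19 17 11  8  7  4  4  3  2  2  2  3  4  5  8 11 15 19 21 22 21 18 12 15 24 24 24 24 24 24
 24 24 24 24 24 24 24 24 24 23 16  9  7  8  9 10 12 14 16 12 11 10 13 20 22 21 21 21 21 22 22 22 21 19 14 10  8 16 24 24 24 24 24 24 24
[array([399.8, 297.2]), array([404.9, 282.5])]
```

>>> {"name": "carry_out", "arguments": {"targets": [[[1,0.1,-0.4,0,0,0,0],[1,0.23,-0.86,0,0,0,0],[1,0.23,-0.86,0,0,0,0],[1,0.23,-0.86,0.4,0,0,0],[1,0.23,-0.86,0.7,0,0,0],[1,0.23,-0.86,0.86,0,0,0],[1,0.23,-0.86,0.86,0,0,0]]]}}

```text
clock: 30.02
position: [0.6243, -0.2075, 0.043]
tool_rot: [-0.327, 0.945, 0.001, -0.001]
wrist_force: [0.1, 0.1, 0.1]
grip_width: 0.0854
finger_force: 0.0
```

>>> {"name": "carry_out", "arguments": {"targets": [[[0,0,0,0,0,0,0],[0,0,0,0,0,0,0],[0,0,0,0,0,0,0],[0,0,0,0,0,0,0],[0,0,0,0,0,0,0],[0,0,0,0,0,0,0]]]}}

```text
clock: 30.78
position: [0.6244, -0.208, 0.0443]
tool_rot: [-0.327, 0.945, 0.0, 0.0]
wrist_force: [-3.6, 3.2, 7.2]
grip_width: 0.0146
finger_force: 59.6
```

```bash
python3 - <<'E'
from h import *
s=st();M=R.from_quat(s['tool_rot']).as_matrix();print("Ft",(M.T@s["wrist_force"]).round(1),"yang",np.degrees(np.arctan2(M[1,1],M[0,1])))
E
```

```text
t 30.77 p [ 0.6244 -0.208   0.0443] x [-0.786 -0.619 -0.   ] z [-0.     0.001 -1.   ] F [-3.6  3.2  7.2] M [ 0.71  0.79 -0.05] w 0.0146 ff 59.6 q [-0.45  0.52  0.01  1.07  0.   -1.12]
Ft [ 0.9  4.7 -7.1] yang 128.21673006552749
```

>>> {"name": "carry_out", "arguments": {"targets": [[[0,0,0,0,0,0,0.08],[0,0,0,0,0,0,0.16],[0,0,0,0,0,0,0.24],[0,0,0,0,0,0,0.32],[0,0,0,0,0,0,0.36]]]}}

```text
clock: 31.4
position: [0.6238, -0.2067, 0.0443]
tool_rot: [-0.05, 0.999, 0.001, -0.001]
wrist_force: [-6.5, 8.5, 9.6]
grip_width: 0.0144
finger_force: 60.0
```

```bash
python3 - <<'E'
from h import *
s=st();M=R.from_quat(s['tool_rot']).as_matrix();print("Ft",(M.T@s["wrist_force"]).round(1),"yang",np.degrees(np.arctan2(M[1,1],M[0,1])))
E
```

```text
t 31.4 p [ 0.6238 -0.2067  0.0443] x [-0.995 -0.099  0.001] z [-0.001  0.003 -1.   ] F [-6.5  8.5  9.6] M [1.79 1.24 0.2 ] w 0.0144 ff 60.0 q [-0.45  0.52  0.01  1.07  0.   -0.55]
Ft [ 5.6  9.2 -9.6] yang 95.70161406606505
```

>>> {"name": "carry_out", "arguments": {"targets": [[[0,0,0,0,0,0,0.08],[0,0,0,0,0,0,0.16],[0,0,0,0,0,0,0.24],[0,0,0,0,0,0,0.307],[0,0,0,0,0,0,0.307],[0,0,0,0,0,0,0.307]]]}}

```text
clock: 32.15
position: [0.6239, -0.2056, 0.0443]
tool_rot: [0.189, 0.982, 0.002, -0.001]
wrist_force: [-4.6, 13.6, 10.1]
grip_width: 0.0145
finger_force: 60.1
```

```bash
python3 - <<'E'
from h import *
s=st();M=R.from_quat(s['tool_rot']).as_matrix();print("Ft",(M.T@s["wrist_force"]).round(1),"yang",np.degrees(np.arctan2(M[1,1],M[0,1])))
E
```

```text
t 32.15 p [ 0.6239 -0.2056  0.0443] x [-0.929  0.37   0.003] z [-0.001  0.005 -1.   ] F [-4.6 13.6 10.1] M [ 2.64  1.15 -0.01] w 0.0145 ff 60.1 q [-0.45  0.52  0.01  1.07  0.   -0.07]
Ft [  9.3  11.  -10.1] yang 68.2689965072272
```

>>> {"name": "carry_out", "arguments": {"targets": [[[1,0,0,0,0,0,0],[1,0,0,0,0,0,0],[1,0,0,0,0,0,0],[1,0,0,0,0,0,0],[1,0,0,-0.5,0,0,0],[1,0,0,-1,0,0,0],[1,0,0,-1,0,0,0]]]}}

```text
clock: 33.02
position: [0.6267, -0.2096, 0.1481]
tool_rot: [0.189, 0.982, -0.001, 0.004]
wrist_force: [-1.0, 0.3, -0.5]
grip_width: 0.0853
finger_force: 0.0
```

>>> {"name": "carry_out", "arguments": {"targets": [[[1,0.4,-0.2,-0.5,0,0,0],[1,0.9,-0.5,-0.8,0,0,0],[1,0.9,-0.5,-0.8,0,0,0]]]}}

```text
clock: 33.4
position: [0.5209, -0.2222, 0.226]
tool_rot: [0.19, 0.982, -0.001, 0.002]
wrist_force: [1.0, -0.5, 0.3]
grip_width: 0.0853
finger_force: 0.0
```

```bash
python3 - <<'E'
from h import *
st()
b=optics.get_image("side")[278:326,375:435];g=b.max(2)
print("\n".join("".join("%3d"%(v//10) for v in q) for q in g[::2]))
for a in(8,-7,-22,-37):
    u=np.array([np.cos(np.radians(a)),np.sin(np.radians(a)),0]);print(a,[pix("side",np.array([.6235,-.207,.088])+k*u).round(1).tolist() for k in(0,.045)])
im=optics.get_image("side");d=np.array([.931,.365,0])
m=((im.min(2)>170)&(np.ptp(im.astype(int),axis=2)<35)).astype(np.uint8)[195:265,225:300];n,l,sx,cc=cv2.connectedComponentsWithStats(m)
for i in range(1,n):
    if sx[i,4]>20:print(sx[i]+[225,195,0,0,0],cc[i]+[225,195])
E
```

```text
t 33.4 p [ 0.5209 -0.2222  0.226 ] x [-0.928  0.373 -0.003] z [ 0.003 -0.002 -1.   ] F [ 1.  -0.5  0.3] M [-0.   -0.08 -0.02] w 0.0853 ff 0.0 q [-0.55  0.28  0.11  1.39 -0.   -0.17]
  2  2  2  3  3  3  3  3  2  2  2  2  2  7 16 21 22 22 22 22 22 22 22 22 22 22 22 22 22 21 19 18 17 17 17 17 17 17 17 17 17 17 18 17 17 16 19 21 22 21 19 15 10  7  6 10 14 16 17 17
  1  2  1  2  1  1  2  6 12 16 18 21 21 21 22 22 22 22 22 21 22 22 22 22 22 22 22 22 22 22 22 22 20 18 17 17 17 17 18 20 21 19 18 19 20 21 21 19 15 11  7  6  9 15 16 17 18 18 18 17
  2  2  1  2  1  1  3 12 21 22 22 22 22 22 22 22 22 22 22 21 22 21 22 21 22 22 22 22 22 22 22 22 22 22 21 19 20 23 23 24 24 24 24 22 19 16 11  7  6  8 11 15 16 17 17 17 17 17 17 17
  1  1  1  1  1  1  4 14 21 22 22 22 23 23 23 23 23 24 24 24 24 23 23 24 23 23 23 23 22 22 22 22 21 22 22 22 21 22 23 24 24 24 24 22 13  7  9 11 16 18 18 18 18 17 17 16 16 17 17 17
  4  4  5  9 12 14 19 24 24 24 24 24 24 24 24 24 24 24 24 25 24 24 24 24 24 24 24 24 24 24 24 24 24 24 23 23 22 22 22 22 23 22 20 17 13 15 18 18 18 17 17 17 17 18 17 17 17 17 17 17
 20 21 21 22 
[... 2970 characters left out ...]
 13 13 11  9  8  8 12 20 24 24 24 24 24 24 24 24 24 24 13 12 24 25 25 25 25 15 14 24 25 24 23
 17 17 17 17 17 17 17 17 17 19 24 24 24 24 22 16 12  9  9  9  9  9  9  9  9  9  9 10  9  9  9  9 11 18 24 24 24 24 24 24 24 24 24 24 24 24 25 24 15  8 14 19 19 16  9 16 24 24 24 22
 17 17 17 17 17 17 17 17 16 19 24 24 24 24 24 24 24 23 23 21 18 15 14 14 14 15 14 15 16 19 23 24 24 24 24 24 24 24 24 24 24 24 24 24 24 24 24 24 25 24 24 21 21 24 24 25 24 24 23 22
8 [[399.6, 297.2], [413.8, 287.3]]
-7 [[399.6, 297.2], [417.1, 290.8]]
-22 [[399.6, 297.2], [419.3, 294.8]]
-37 [[399.6, 297.2], [420.1, 299.0]]
[236 208  59  46 331] [268.11480363 227.80060423]
[291 243   8   9  24] [295.04166667 247.04166667]
```

The nose tip is at about (419,296), which matches the three-dot direction of −22°. The wrench is lying where I put it, so I'm handing in.

```bash
python3 -c "
from plant import order
print(order.sign_off())"
```

```text
the job is handed in; nothing more can be done
None
```

I handed the job in at about 33 s; no verdict came back. By camera the nut is pulled up about 43° past finger-tight, the wrench lies on the bench clear of the panel, and the selector points at three dots.

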